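# Mix the sealed dressing jar and take its temperature reading

### The job

Turn the small closed jar of dressing that stands on the cork mat upside down, keep it so for a moment to mix it, and stand it back upright on the cork mat without dropping it. Then draw the white stick thermometer out of its well in the holder and finish while holding it still in the air, slanting at about 45 degrees with its display on the upper side and its sensor nose aimed down at the middle of the jar's lid from about 100 mm away; the program ends with the thermometer still in the gripper. Leave everything else, the other utensils in the holder included, where it is.

Things in the scene. Friction and masses are not known exactly. Their poses are not given: they have to be found in the camera images.
- jar: The small closed amber jar with white lid and paper label, standing on the cork mat: upright cylinder of 56 mm diameter (lid 57 mm), 115 mm tall in all; plain body up to 87 mm, a 46 mm neck from 87 to 95 mm, lid from 95 to 115 mm. 0.25 to 0.5 kg. Origin: centre of its underside; z points up through the lid. Rigid, the lid does not come off.
- jar_lid (a point): Centre of the top of the jar's lid, 115 mm above the jar's origin along its z.
- jar_mid (a point): Centre of the jar, 57.5 mm above its origin.
- mat_top (a point): Centre of the top face of the round cork mat (fixed, 120 mm diameter, 6 mm thick), 6 mm above the table. The mat lies to the left or right, with the holder on the other side.
- caddy: The grey utensil holder, a fixed block 70 (x) x 180 (y) x 85 mm high with three wells in a row along its y axis, at y = -65, 0 and +65 mm, each 26 (x) x 36 (y) mm wide and 70 mm deep (floor 15 mm above the table). Origin: centre of its underside. In each well stands one of thermometer, brush and spatula, in any order; each is 165 mm long and stands 95 mm out of the holder.
- caddy_top (a point): Centre of the holder's top face, 85 mm above its origin.
- thermo: White stick thermometer, nose down in one of the wells: flat bar 20 mm thick (x), 30 mm wide (y), 165 mm long (z), 3 mm loose each way in the well, 0.07 to 0.12 kg. Origin: tip of its sensor nose (black stub, 16 mm diameter, 20 mm long); z runs from nose to tail, so it looks along -z. +x is the display side, facing along the holder's +x (away from the robot) at the start.
- thermo_tail (a point): Centre of the thermometer's tail end, 165 mm from the nose. The dark display is centred 142 mm and the grey button 116 mm from the nose, both on the +x side. Hold it by its plain 30 mm apart sides, 85 to 160 mm from the nose (about 140 mm leaves room for the gripper above the tail).
- spare_jar: Bystander: larger closed jar, 72 mm diameter, 145 mm tall, on the bare table beyond the others. Origin: centre of its underside.
- cup: Bystander: open paper cup, 60 mm across the rim, 85 mm tall, between mat and holder. Origin: centre of its underside.
- dish: Bystander: small steel dish, 64 mm across, 30 mm tall, nearest the robot. Origin: centre of its underside.
- bowl: Bystander: steel mixing bowl, 140 mm across, 60 mm tall, at the far side. Origin: centre of its underside.
- squeeze: Bystander: white squeeze bottle with pointed nozzle, 54 mm diameter, 185 mm tall, at the far side. Origin: centre of its underside.
- brush: Bystander in a well of the holder: pastry brush, bristles down, round wooden handle of 18 mm diameter upwards. Origin: centre of its lower end, z up.
- spatula: Bystander in a well of the holder: small spatula, black handle down, thin steel blade 24 mm wide (y) and 3 mm thick upwards. Origin: centre of its lower end, z up.

How it is judged:
By the outcome, as a careful person would: the job done as asked, in the order asked, and still so for the second after the job is handed in, while the arm keeps its last pose, push and grip.
It also fails if it takes over 72 s, if anything falls off the work surface, if the arm or the gripper's body presses on something with over 40 N, if the wrist force passes 120 N, or if a joint passes its speed limit or range.

### The arm

A 7-joint arm with a two-finger parallel gripper is mounted at the origin on the work surface. World frame = base frame: x ahead of the robot, y to its left, z up, the work surface at z = 0. Lengths are in mm, angles in rad, forces in N, time in s.
With the tool pointing down it reaches from about 400 to 875 mm from the base axis. Payload 4.4 kg.
Tool frame: the origin (TCP) lies at the very end of the fingers, on their centre line; the grasp point (between the pads) lies 19 mm behind it; z points along the fingers, x is the direction in which the jaws open and shut, and the axes are right-handed (so a half turn about z gives the same grasp; the last joint's range is limited). The gripper opens to 85 mm and grips with 20 to 120 N. Pads are 22 mm wide; open, the fingers measure 114 mm over their backs; the gripper's body (76 mm by 85 mm) begins 54 mm behind the grasp point. The pads swing forward as they close: fully open they stand 13 mm farther back than shut.
Start: joints at [1.08, 0.628, 0.038, 1.517, -0.027, 0.996, -0.02], TCP at [267.918, -592.231, 231.313] pointing down, gripper open.
Joint ranges: [-3.06, 3.06], [-0.37, 2.12], [-1.25, 1.32], [0.18, 2.47], [-1.1, 4.24], [0.23, 1.98], [-2.94, 2.94]. Speed limits (rad/s): [2.57, 2.57, 3.14, 3.14, 3.14, 3.14, 3.14].

### API

Orientations are given as [roll, pitch, yaw] about the fixed x, y, z axes, in that order (R = Rz(yaw) Ry(pitch) Rx(roll)).
In Python, from cell import * gives the robot as it stands. The module is installed in compiled form; this text tells all that it offers.
- The arm moves only by the tool play_rows, never from a script. Its argument "targets" is a list of rows, each an object with "slide": the shift along the tool's x, y, z in mm, a list of three; "turn": the turn, a rotation vector about the tool's x, y, z in degrees, a list of three; "hand": the finger opening in mm, from 0 to 85.4. A call has 1 to 5 rows; each row shifts and turns the commanded pose from where the row before left it, along the tool's axes as they then stand; what a row does not reach is not made up. A row lasts 1/8 s, in which the tool goes at most 62.5 mm and 10.7 degrees, less where a joint would pass 70% of its speed; a pose out of reach is approached as far as the arm can. A call is refused whole if a number of a shift passes 62.5 or a number of a turn 10.7, either way. A call with a gripper value outside its range is refused whole. The fingers move at their own pace and stop on an object; the grip force is fixed at half the most. Time passes only in rows, so rows that do not move let the fingers close. It gives the time, the measured TCP pose, the force and the opening at its end, in the units of the state.
- read_state(): the state, without advancing time (a new reading comes with each control period).
- get_image(name): name is "scene" or "side" or "wrist"; returns (picture, depth): 400x640x3 uint8, blue, green, red; 400x640 float32, mm along the optical axis (not along the pixel's ray), 0 where there is no reading.
- calibration(name): a dict with "K" (3x3 intrinsics, pixels), "D" ([k1, k2, p1, p2, k3] as OpenCV has them; the pictures are not rectified), "R" (3x3) and "t" (3): a world point X has camera coordinates R X + t. Camera axes: x right, y down, z forward; pixel columns grow to the right and rows downward; lengths in mm; the calibration is good to about 2 mm. A picture is of the moment at which its call begins: read the wrist's pose just before it. calibration takes no time and is no camera call; for the wrist camera it gives the pose at the moment of the call.
- finish_job(): hands the job in, once; it reports no verdict.
The state is a dict: "clock": time; "qpos": joint angles; "qd": joint speeds; "tau": joint torques, N m; "eef_pos": TCP position; "tool_rot": TCP orientation; "force": force on the tool from outside, world axes, zero at the start; "torque": the same for the moment, N m; "width": finger opening in mm.
Only numpy, scipy, OpenCV 4.12 (cv2) and the standard library are available. Lean on these libraries where they do the work, as an engineer would, in place of code of your own. Each camera call takes 0.05 s, during which the arm holds its last target.

## Working session

There is one attempt and no reset: what is moved stays moved. The work goes in short steps, Python scripts to look and compute and a tool call to move; the robot and the scene stay as the last step left them, time stands still between calls to the robot, and variables do not carry over. Pictures are saved under pics/ and viewed, and the job is handed in when it is done.

Besides the shell and the picture viewer there is one more tool, called after "Emit:" by a JSON object that holds its "fn" and its "kwargs". play_rows: Moves the arm, as the interface text tells. Its arguments: {"type":"object","properties":{"targets":{"type":"array"}},"required":["targets"]}

```bash
mkdir -p pics; ls; python3 - <<'E'
from cell import *
import cv2
s=read_state();print(s)
for n in("scene","side","wrist"):
    c=calibration(n);print(n,c)
    im,d=get_image(n);cv2.imwrite(f"pics/{n}0.png",im)
    import numpy as np
    np.save(f"{n}0.npy",d)
E
```

```text
pics
{'clock': 0.0, 'qpos': array([ 1.08017878,  0.62935656,  0.03843935,  1.51840454, -0.02703444,
        0.99633169, -0.02002743]), 'qd': array([-0.00134777,  0.00071277,  0.00059178,  0.00132167, -0.00158191,
        0.00053359,  0.00053005]), 'tau': array([ 2.43268505e-04, -5.63407087e+01,  1.22583054e+00, -1.93444258e+01,
        1.09043575e-02,  1.03258953e-02,  4.12532046e-06]), 'eef_pos': array([ 267.66473585, -591.6076652 ,  230.37061977]), 'tool_rot': array([-3.14159008e+00,  1.98258261e-03, -1.14602367e+00]), 'force': array([-0.30510059,  0.32218652, -0.00192346]), 'torque': array([-0.04580361, -0.00644144, -0.02786317]), 'width': 85.2809455005888}
scene {'K': array([[398.17973529,   0.        , 323.61531986],
       [  0.        , 398.17973529, 199.75116589],
       [  0.        ,   0.        ,   1.        ]]), 'D': array([-0.06810376,  0.        ,  0.        ,  0.        ,  0.        ]), 'R': array([[ 0.52597443,  0.85035388, -0.0157854 ],
       [ 0.614919  , -0.39304054, -0.68366202],
       [-0.58755896,  0.349882  , -0.72962803]]), 't': array([-315.36408141, -255.61
[... 232 characters left out ...]
        ,  0.        ,  0.        ]), 'R': array([[-0.98121392, -0.19167576, -0.02190102],
       [-0.1038063 ,  0.62023782, -0.77751482],
       [ 0.16261458, -0.7606349 , -0.62848313]]), 't': array([567.21704502, 152.80238758, 988.40717237])}
wrist {'K': array([[323.07726037,   0.        , 319.8632179 ],
       [  0.        , 323.07726037, 201.44332619],
       [  0.        ,   0.        ,   1.        ]]), 'D': array([-0.02823727,  0.        ,  0.        ,  0.        ,  0.        ]), 'R': array([[ 0.41132724, -0.91148653, -0.00148966],
       [-0.86713017, -0.39181309,  0.30751873],
       [-0.28088285, -0.1251991 , -0.95154086]]), 't': array([-648.23442905,  -40.40038295,  380.63108198])}
```

View pics/scene0.png

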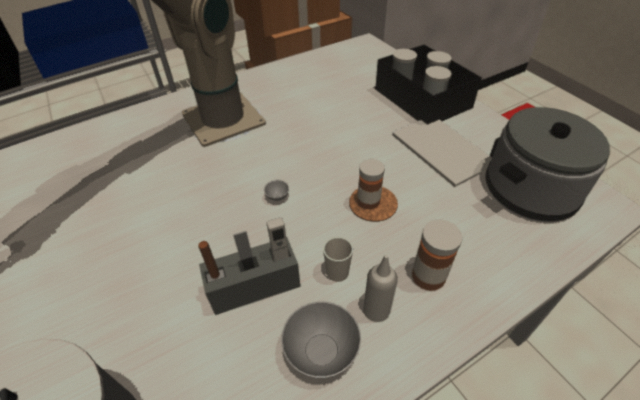

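View pics/side0.png

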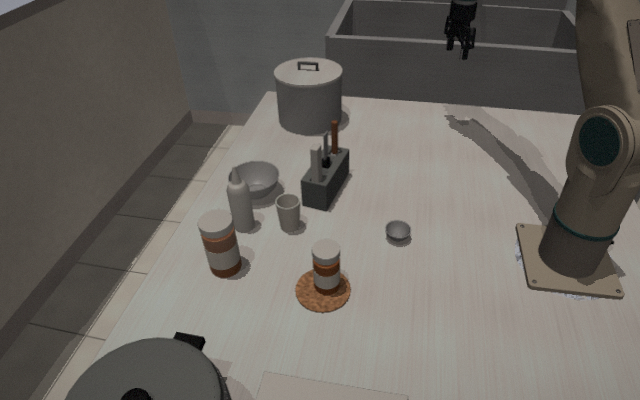

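View pics/wrist0.png

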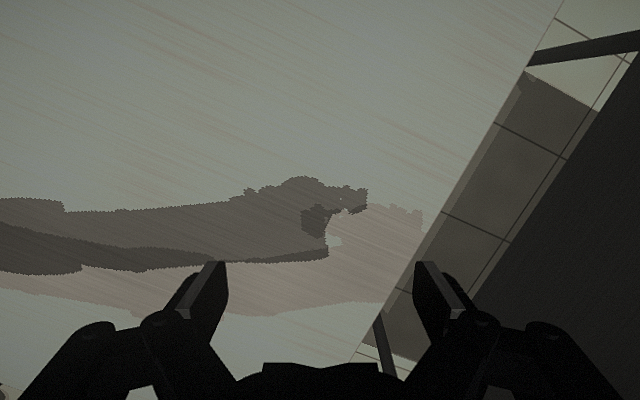

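```bash
cat > h.py <<'E'
import numpy as np, cv2
from cell import *
def und(c,uv):
    return cv2.undistortPoints(np.array(uv,float).reshape(-1,1,2),c["K"],c["D"]).reshape(-1,2)
def plane(c,uv,z):
    n=und(c,uv); d=np.c_[n,np.ones(len(n))]@c["R"]; o=-c["R"].T@c["t"]
    return o+d*((z-o[2])/d[:,2])[:,None]
def cloud(c,dep):
    v,u=np.mgrid[0:400,0:640]; n=und(c,np.c_[u.ravel(),v.ravel()])
    z=dep.ravel(); P=np.c_[n,np.ones(len(n))]*z[:,None]
    return ((P-c["t"])@c["R"]).reshape(400,640,3)
def proj(c,X):
    return cv2.projectPoints(np.array(X,float).reshape(-1,1,3),cv2.Rodrigues(c["R"])[0],c["t"],c["K"],c["D"])[0].reshape(-1,2)
E
python3 - <<'E'
from h import *
P=[]
for n in("scene","side"):
    c=calibration(n);d=np.load(n+"0.npy");im=cv2.imread(f"pics/{n}0.png")
    X=cloud(c,d);X[d==0]=np.nan
    np.save(n+"X.npy",X)
    # top-down colour map 2mm/px x 300..900, y -500..500
    g=np.zeros((400,700,3),np.uint8);zb=np.full((400,700),-1.)
    m=np.isfinite(X[...,2])&(X[...,2]>-20)&(X[...,2]<260)
    x=X[m];col=im[m];o=np.argsort(x[:,2]);x=x[o];col=col[o]
    r=((950-x[:,0])/1.6).astype(int);q=((500-x[:,1])/1.6).astype(int)
    k=(r>=0)&(r<400)&(q>=0)&(q<700);g[r[k],q[k]]=col[k]
    cv2.imwrite(f"pics/top_{n}.png",g)
    crop=(im[130:400,180:480] if n=="scene" else im[100:320,180:420])
    cv2.imwrite(f"pics/crop_{n}.png",cv2.resize(crop,None,fx=2.2 if n=="scene" else 2.7,fy=2.2 if n=="scene" else 2.7,interpolation=cv2.INTER_CUBIC))
E
```

```text
(no output)
```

View pics/crop_scene.png

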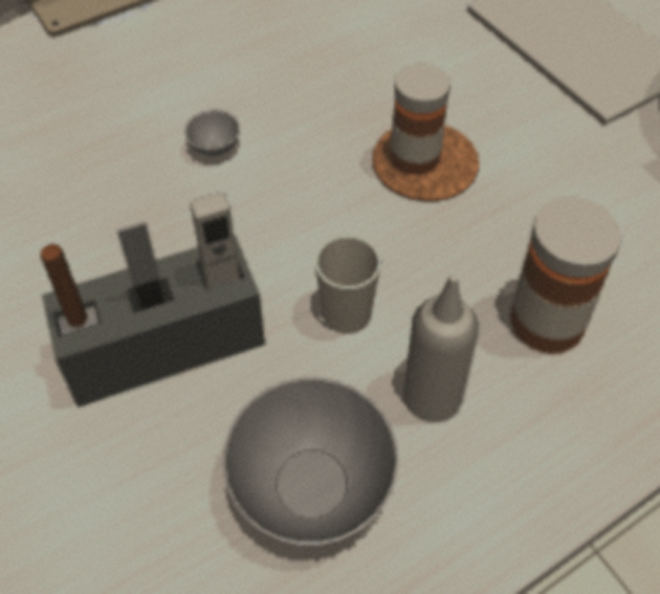

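View pics/crop_side.png

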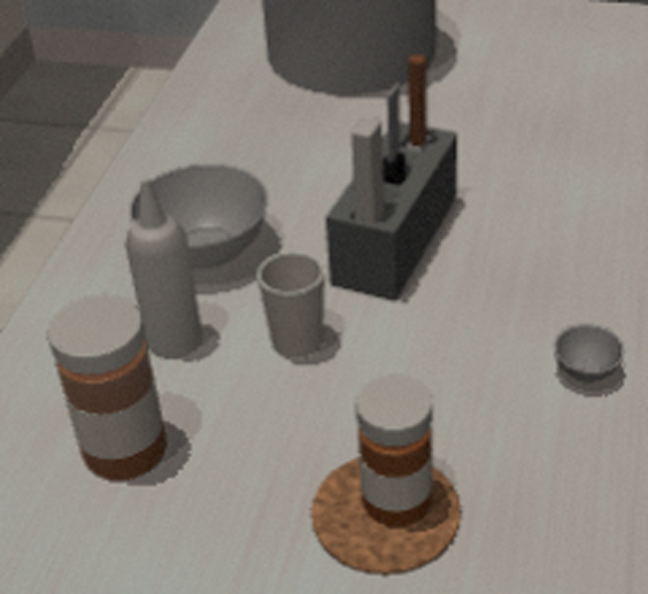

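View pics/top_scene.png

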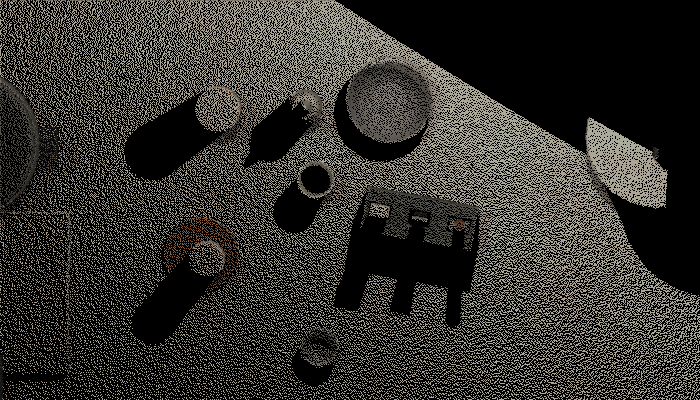

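View pics/top_side.png

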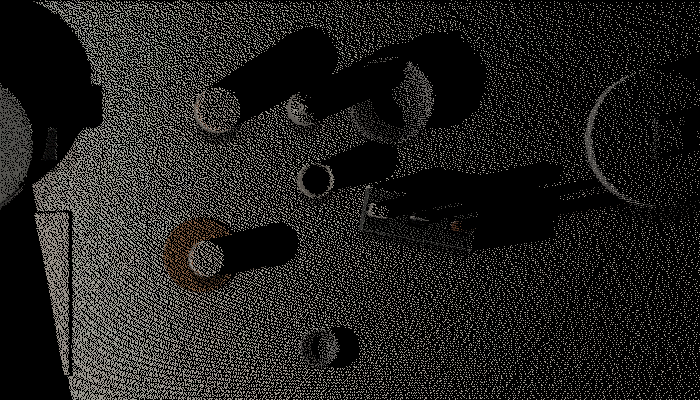

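```bash
python3 - <<'E'
from h import *
for n in("scene","side"):
    X=np.load(n+"X.npy");im=cv2.imread(f"pics/{n}0.png").astype(int);P=X.reshape(-1,3);C=im.reshape(-1,3)
    def near(x,y,r,z0,z1): return (np.hypot(P[:,0]-x,P[:,1]-y)<r)&(P[:,2]>z0)&(P[:,2]<z1)
    m=near(537,169,45,115,127);q=P[m];c,r=cv2.minEnclosingCircle(q[:,:2].astype(np.float32));print(n,"lid",np.median(q,0),c,r,m.sum())
    b=P[near(537,169,45,15,92)]
    A=np.c_[2*b[:,:2],np.ones(len(b))];s=np.linalg.lstsq(A,(b[:,:2]**2).sum(1),rcond=None)[0];print(" body",s[:2],np.sqrt(s[2]+s[0]**2+s[1]**2))
    m=near(540,177,75,2.5,12);sat=(C[:,2]-C[:,0]>25);q=P[m&sat];c,r=cv2.minEnclosingCircle(q[:,:2].astype(np.float32));print(" mat",np.median(q,0),c,r,len(q))
    m=near(614,-105,30,165,195);q=P[m];print(" thermo top",np.median(q,0),q[:,:2].min(0),q[:,:2].max(0),len(q),cv2.minAreaRect(q[:,:2].astype(np.float32)))
    m=near(585,-170,130,78,92);q=P[m];print(" caddy",np.median(q,0),cv2.minAreaRect(q[:,:2].astype(np.float32)),len(q))
    for nm,x,y,R,z0,z1 in(("cup",662,-6,42,70,95),("dish",393,-9,45,15,40),("spare",777,153,50,135,155),("sq",779,12,40,20,120),("bowl",790,-120,90,45,70),("brush",590,-232,25,165,200),("spat",600,-172,25,165,200)):
        q=P[near(x,y,R,z0,z1)]
        if len(q): print(" ",nm,np.median(q,0).round(),cv2.minEnclosingCircle(q[:,:2].astype(np.float32)),len(q))
E
```

```text
scene lid [538.96440951 166.57201184 120.30931879] (536.6192626953125, 169.65292358398438) 29.771865844726562 369
 body [535.30631884 168.73784696] 27.29438527342474
 mat [561.98603094 168.49085368   5.49016063] (541.375244140625, 176.8686981201172) 61.81358337402344 903
 thermo top [ 617.23383079 -108.44307321  178.59057073] [ 601.82524644 -123.18202142] [625.03560343 -91.33789939] 227 ((613.3392333984375, -107.35547637939453), (29.920923233032227, 20.897022247314453), 79.32938385009766)
 caddy [ 610.23793911 -183.1930206    84.33223074] ((600.540771484375, -171.06019592285156), (180.71519470214844, 73.57842254638672), 79.3365249633789) 2237
  cup [661.  -5.  81.] ((662.2255859375, -5.733187198638916), 31.00390625) 340
  dish [382.  -8.  24.] ((394.2847595214844, -11.55083179473877), 32.729305267333984) 253
  spare [778. 148. 144.] ((774.8497924804688, 150.7611083984375), 37.60493087768555) 1051
  sq [798.  -6.  76.] ((779.859619140625, 11.467842102050781), 27.35089111328125) 789
  bowl [ 765. -107.   56.] ((790.6300048828125, -123.20809173583984), 70.39573669433594) 1054
  brush [ 
[... 752 characters left out ...]
), (184.15066528320312, 71.66590118408203), 79.2504653930664) 789
  cup [662.  -5.  81.] ((662.7233276367188, -4.375950336456299), 31.175979614257812) 292
  dish [394. -26.  26.] ((395.38385009765625, -10.323701858520508), 32.858150482177734) 320
  spare [771. 157. 147.] ((774.3374633789062, 151.31704711914062), 38.16550827026367) 775
  sq [765.  34.  73.] ((775.8211059570312, 14.890918731689453), 27.38536834716797) 699
  bowl [ 778. -167.   56.] ((787.899658203125, -124.72138214111328), 72.20365142822266) 492
  brush [ 588. -227.  177.] ((589.6530151367188, -230.78536987304688), 10.073301315307617) 42
  spat [ 600. -168.  177.] ((601.746337890625, -168.85653686523438), 11.83555793762207) 32
```

Emit:
{"fn": "play_rows", "kwargs": {"targets": [{"slide": [-10,-50,-30],"turn": [0,0,-5],"hand": 85},{"slide": [-10,-50,-30],"turn": [0,0,-5],"hand": 85},{"slide": [-10,-50,-30],"turn": [0,0,-5],"hand": 85},{"slide": [-10,-50,-20],"turn": [0,0,-6],"hand": 85},{"slide": [-10,-50,0],"turn": [0,0,-6],"hand": 85}]}}

```text
clock: 0.78
eef_pos: [445.9, -410.0, 343.0]
tool_rot: [3.142, -0.004, -0.671]
force: [0.9, 0.0, -1.2]
width: 84.8
```

```bash
cat >> h.py <<'E'
from scipy.spatial.transform import Rotation as Ro
from scipy.optimize import least_squares
def fkR(q,n=7):
    s=[-1,1,-1,1,-1,1,-1];ax='zyzyzyz';R=[np.eye(3)]
    for i in range(n): R.append(R[-1]@Ro.from_euler(ax[i],s[i]*q[i]).as_matrix())
    return R
def log():
    import json
    s=read_state();L=[list(map(float,s["qpos"])),list(map(float,s["eef_pos"])),list(map(float,s["tool_rot"]))]
    open("log.jsonl","a").write(json.dumps(L)+"\n");return s
def rt(r): return Ro.from_euler('xyz',r).as_matrix()
E
echo '[[1.08017878,0.62935656,0.03843935,1.51840454,-0.02703444,0.99633169,-0.02002743],[267.66473585,-591.6076652,230.37061977],[-3.14159008,0.00198258261,-1.14602367]]' > log.jsonl
python3 - <<'E'
from h import *
import json
s=log();print(s["qpos"].round(3))
D=[json.loads(l) for l in open("log.jsonl")]
A=[];b=[]
for q,p,r in D:
    R=fkR(q);print(Ro.from_matrix(R[7].T@rt(r)).as_rotvec().round(3))
    # cols: h, L1,L2,L3
    A+=list(np.c_[[0,0,1],R[2][:,2],R[4][:,2],R[6][:,2]]);b+=p
x,res,rk,sv=np.linalg.lstsq(np.array(A),np.array(b),rcond=None);print(x,res,rk,sv,np.array(A)@x-b)
E
```

```text
[ 0.761  0.464 -0.102  1.491  0.049  1.185 -0.019]
[-0.     0.     3.142]
[-0.    -0.     3.142]
[6017.84021624  739.87652107  270.29902938 6236.95824718] [1446.87642457] 4 [2.42431543e+00 1.45316499e+00 1.04904004e-01 1.16818778e-03] [29.9683909  14.17649331  1.31849914 11.38318866 14.65418523 -1.31849914]
```

Emit:
{"fn": "play_rows", "kwargs": {"targets": [{"slide": [-40,-40,0],"turn": [5,0,-5],"hand": 85},{"slide": [-40,-40,0],"turn": [8,0,-5],"hand": 85},{"slide": [-10,-50,0],"turn": [8,0,-5],"hand": 85}]}}

```text
clock: 1.15
eef_pos: [439.5, -249.4, 355.9]
tool_rot: [-2.775, -0.042, -0.416]
force: [0.1, -0.3, -0.6]
width: 84.9
```

```bash
python3 -c "
from h import *
s=log();print(s['qpos'].round(3),s['eef_pos'],s['tool_rot'])"
```

```text
[ 0.928  0.346 -0.306  1.728 -0.291  1.142  0.359] [ 439.51208666 -249.40488766  355.88411797] [-2.77501073 -0.04214861 -0.41580627]
```

Emit:
{"fn": "play_rows", "kwargs": {"targets": [{"slide": [0,-40,-10],"turn": [0,8,-5],"hand": 85},{"slide": [0,-40,-20],"turn": [0,8,-5],"hand": 85}]}}

```text
clock: 1.4
eef_pos: [459.6, -188.7, 411.3]
tool_rot: [-2.792, -0.369, -0.35]
force: [0.4, -0.0, 0.7]
width: 84.9
```

```bash
cat > fit.py <<'E'
from h import *
import json
s=log();print(s['qpos'].round(3),s['eef_pos'],s['tool_rot'])
D=[json.loads(l) for l in open("log.jsonl")]
def f(x,full=False):
    out=[]
    for q,p,r in D:
        R=fkR(q)
        P=np.array([0,0,x[0]])+R[1]@[0,x[4],0]+R[2]@[0,0,x[1]]+R[4]@[0,x[5],x[2]]+R[6]@[0,x[6],x[3]]
        out+=list(P-p)
    return np.array(out)
def g(x): return np.r_[f(x),(x[4:]-0)*.1,(x[:4]-[350,455,455,260])*.005]
r=least_squares(g,[350,455,455,260,0,0,0]);print(r.x.round(1),f(r.x).round(1))
np.save("kin.npy",r.x)
E
python3 fit.py
```

```text
[ 0.989  0.124 -0.401  1.924 -0.495  0.896  0.586] [ 459.56822165 -188.73133618  411.32552112] [-2.7918347  -0.36889222 -0.34973557]
[336.4 558.9 382.3 349.8 -11.6 -15.4  -1. ] [ 0.  -0.   0.1  0.1 -0.   0.2  0.   0.1 -0.1 -0.   0.1 -0.2]
```

```bash
cat >> h.py <<'E'
import os
KIN=np.load("kin.npy") if os.path.exists("kin.npy") else None
LO=np.array([-3.06,-.37,-1.25,.18,-1.1,.23,-2.94]);HI=np.array([3.06,2.12,1.32,2.47,4.24,1.98,2.94])
C7=np.diag([-1.,-1,1])
def fk(q,pts=False):
    x=KIN;R=fkR(q)
    s=np.array([0,0,x[0]])+R[1]@[0,x[4],0];e=s+R[2]@[0,0,x[1]];w=e+R[4]@[0,x[5],x[2]];p=w+R[6]@[0,x[6],x[3]]
    return (p,R[7]@C7,e,w) if pts else (p,R[7]@C7)
MID=(LO+HI)/2;HALF=(HI-LO)/2
def ik(q0,p,R,w=2e-3):
    # reg: stay near q0, soft limits
    def f(q):
        P,T=fk(q)
        m=np.maximum(0,np.abs((q-MID)/HALF)-.93)*3
        return np.r_[(P-p)/100,Ro.from_matrix(T.T@R).as_rotvec()*2,(q-q0)*w,m]
    r=least_squares(f,np.clip(q0,LO+1e-3,HI-1e-3),bounds=(LO,HI),max_nfev=60)
    P,T=fk(r.x);return r.x,np.linalg.norm(P-p),np.linalg.norm(Ro.from_matrix(T.T@R).as_rotvec())
def margin(q): return (1-np.abs((q-MID)/HALF))*HALF
def Rg(phi,p,sg):
    z=np.array([np.cos(phi)*np.cos(p),np.sin(phi)*np.cos(p),-np.sin(p)]);x=sg*np.array([-np.sin(phi),np.cos(phi),0])
    return np.c_[x,np.cross(z,x),z]
E
cat > plan.py <<'E'
from h import *
J=np.array([536,169.3,6]);q0=read_state()["qpos"]
G=J+[0,0,66]; H=np.array([520,120,360])
for deg in (-120,-105,-90,-75,-60,-45,45,60,75,90,105):
  for pd in (10,20,30):
    for sg in (1,-1):
      phi=np.radians(deg);p=np.radians(pd)
      best=None
      for seed in range(5):
        qs=q0 if seed==0 else np.clip(MID+HALF*np.random.default_rng(seed).uniform(-.8,.8,7),LO,HI)
        if seed in(1,2): qs=q0.copy();qs[4]=1.6;qs[6]=(1.5 if seed==1 else -1.5)
        R=Rg(phi,p,sg);q,e,a=ik(qs,G+19*R[:,2],R)
        if e>1 or a>.02: continue
        q,e,a=ik(q,G+19*R[:,2],R)
        for rs in(1,-1):
          qq=q;ms=[margin(q).min()];tr=[q]
          for k in range(0,13):
            t=k/12
            Rk=Rg(phi,p*(1-2*t),sg)@Ro.from_euler('z',rs*np.pi*t).as_matrix()
            qq,e,a=ik(qq,H+19*Rk[:,2],Rk)
            if e>2 or a>.03: ms.append(-9);break
            ms.append(margin(qq).min());tr.append(qq)
          m=min(ms)
          if best is None or m>best[0]: best=(m,rs,seed,tr[0],tr[-1])
      if best and best[0]>.0: print(deg,pd,sg,"m%.2f rs%d s%d"%best[:3],best[3].round(2),best[4].round(2),fk(best[3],1)[3].round())
E
python3 plan.py
```

```text
-105 10 1 m0.06 rs-1 s3 [-1.03  1.57  0.86  1.09  0.05  1.72 -0.67] [-0.99  1.21  0.7   1.36  0.63  1.92  2.48] [620. 484. 129.]
-105 10 -1 m0.06 rs1 s3 [-0.84  1.43  0.33  1.09  0.43  1.82  2.14] [-1.14  1.45  1.23  1.36  0.33  1.71 -0.29] [619. 484. 129.]
-105 20 1 m0.06 rs-1 s3 [-1.02  1.45  0.8   1.19  0.02  1.59 -0.7 ] [-1.02  1.32  0.79  1.38  0.67  1.92  2.53] [616. 470. 184.]
-105 20 -1 m0.09 rs1 s3 [-0.83  1.33  0.32  1.18  0.38  1.67  2.12] [-1.14  1.54  1.23  1.39  0.42  1.71 -0.3 ] [616. 470. 185.]
-105 30 1 m0.06 rs-1 s3 [-1.01  1.34  0.77  1.3  -0.02  1.44 -0.7 ] [-1.03  1.42  0.85  1.42  0.72  1.92  2.55] [610. 447. 237.]
-105 30 -1 m0.10 rs1 s4 [-0.72  1.2   0.1   1.29  0.48  1.57  2.  ] [-1.13  1.6   1.19  1.42  0.53  1.73 -0.34] [609. 446. 237.]
-90 10 1 m0.06 rs-1 s3 [-1.15  1.51  0.8   1.31  0.19  1.44 -0.71] [-0.92  1.06  0.31  1.55  0.89  1.92  2.18] [535. 495. 129.]
-90 10 -1 m0.09 rs1 s3 [-0.96  1.38  0.36  1.3   0.55  1.58  2.12] [-1.29  1.43  1.23  1.57  0.39  1.42 -0.37] [535. 495. 129.]
-90 20 1 m0.06 rs-1 s3 [-1.1   1.37  0.68  1.39  0.24  1.34 -0.77] [-0
[... 3611 characters left out ...]
  1.68 -0.59  1.24  0.53] [ 621. -145.  130.]
105 10 -1 m0.19 rs1 s1 [ 0.65  1.46 -0.84  1.58 -0.4   1.03  0.75] [ 0.65  1.09 -0.67  1.68 -0.91  1.53 -2.28] [ 621. -145.  130.]
105 20 1 m0.09 rs-1 s0 [ 0.31  1.19 -0.24  1.66 -0.91  1.2  -1.97] [ 0.85  1.42 -1.16  1.69 -0.66  1.28  0.6 ] [ 617. -131.  186.]
105 20 -1 m0.19 rs1 s1 [ 0.64  1.37 -0.86  1.65 -0.31  0.9   0.64] [ 0.7   1.23 -0.8   1.69 -0.91  1.52 -2.28] [ 617. -130.  186.]
105 30 1 m0.09 rs-1 s0 [ 0.24  1.09 -0.19  1.72 -0.91  1.08 -2.  ] [ 0.82  1.52 -1.16  1.69 -0.74  1.32  0.68] [ 611. -107.  238.]
105 30 -1 m0.19 rs1 s1 [ 0.62  1.27 -0.86  1.71 -0.21  0.79  0.52] [ 0.73  1.38 -0.91  1.7  -0.91  1.5  -2.28] [ 611. -107.  238.]
```

```bash
cat >> h.py <<'E'
from scipy.spatial.transform import Slerp
def rows(p0,R0,way,n_per=None):
    """way: list of (p,R); returns rounded rows & sim poses"""
    out=[];p,R=p0.copy(),R0.copy()
    for P,T in way:
        ang=Ro.from_matrix(R.T@T).as_rotvec();k=0
        while True:
            d=R.T@(P-p);a=np.degrees(Ro.from_matrix(R.T@T).as_rotvec())
            n=max(np.linalg.norm(d)/60,np.linalg.norm(a)/10.2)
            if n<.02: break
            n=max(1,int(np.ceil(n)));sl=(d/n).round(0 if n>1 else 1);tu=(a/n).round(1)
            out.append((sl,tu));p=p+R@sl;R=R@Ro.from_rotvec(np.radians(tu)).as_matrix()
            if n==1: break
    return out,p,R
def simrows(q,out):
    p,R=fk(q)
    for sl,tu in out:
        p=p+R@sl;R=R@Ro.from_rotvec(np.radians(tu)).as_matrix()
        qn,e,a=ik(q,p,R,2e-2);print(sl.tolist(),tu.tolist(),"p",p.round(),"q",qn.round(2),"dq%.2f e%.1f"%(np.abs(qn-q).max(),e));q=qn
    return q
def now():
    s=read_state();return s["qpos"],np.array(s["eef_pos"]),rt(s["tool_rot"])
E
cat > p1.py <<'E'
from h import *
import sys
q,p,R=now()
G=np.array([536,169.3,72]);
for sg in(1,-1):
    T=Rg(np.radians(-60),np.radians(20),sg)
    pre=G+19*T[:,2]-T[:,2]*110+[0,0,0]
    hi=pre+[0,0,200]
    print(sg,np.degrees(Ro.from_matrix(R.T@T).magnitude()))
    o,_,_=rows(p,R,[(hi,T)]);qq=simrows(q,o);print(margin(qq).round(2))
E
python3 p1.py
```

```text
1 93.60186143370787
[-15.0, -37.0, 20.0] [-7.4, 0.3, -5.7] p [ 463. -145.  400.] q [ 0.87  0.05 -0.47  2.   -0.32  0.75  0.4 ] dq0.19 e0.0
[-11.0, -41.0, 15.0] [-7.4, 0.3, -5.7] p [ 466. -102.  389.] q [ 0.74  0.02 -0.57  2.06 -0.02  0.65  0.05] dq0.35 e0.0
[-7.0, -43.0, 9.0] [-7.4, 0.3, -5.7] p [469. -59. 378.] q [ 0.57  0.03 -0.67  2.1   0.38  0.66 -0.42] dq0.47 e0.0
[-2.0, -44.0, 4.0] [-7.4, 0.3, -5.7] p [473. -16. 367.] q [ 0.34  0.1  -0.73  2.11  0.72  0.82 -0.84] dq0.42 e0.0
[2.0, -45.0, -2.0] [-7.4, 0.3, -5.8] p [477.  27. 356.] q [ 0.09  0.21 -0.76  2.09  0.9   1.05 -1.1 ] dq0.26 e0.0
[6.0, -43.0, -8.0] [-7.4, 0.4, -5.7] p [480.  70. 346.] q [-0.13  0.34 -0.75  2.05  0.99  1.27 -1.24] dq0.22 e0.0
[11.0, -41.0, -13.0] [-7.4, 0.3, -5.8] p [484. 113. 335.] q [-0.32  0.48 -0.72  1.99  1.03  1.47 -1.3 ] dq0.20 e0.0
[15.0, -38.0, -19.0] [-7.4, 0.4, -5.7] p [487. 157. 324.] q [-0.48  0.61 -0.67  1.91  1.06  1.64 -1.32] dq0.17 e0.0
[18.0, -34.0, -23.0] [-7.4, 0.3, -5.8] p [490. 200. 313.] q [-0.61  0.74 -0.63  1.82  1.08  1.78 -1.29] dq0.15 e0.0
[22.2, -28.0, -27.1] [-7.3, 0.4, -5.7]
[... 965 characters left out ...]
 6.3, 7.4] p [480.  77. 345.] q [ 1.25 -0.37 -1.25  2.36 -0.91  0.23 -0.78] dq0.22 e49.9
[-34.0, -1.0, -8.0] [0.2, 6.3, 7.5] p [483. 110. 337.] q [ 0.88 -0.29 -1.25  2.37  0.84  0.28 -2.83] dq2.05 e80.7
[-32.0, 4.0, -11.0] [0.3, 6.3, 7.5] p [485. 143. 328.] q [ 0.87 -0.32 -1.25  2.36  0.66  0.28 -2.83] dq0.17 e98.4
[-30.0, 8.0, -15.0] [0.2, 6.2, 7.4] p [487. 177. 320.] q [ 0.86 -0.35 -1.25  2.34  0.47  0.28 -2.81] dq0.19 e116.5
[-27.0, 11.0, -18.0] [0.3, 6.3, 7.5] p [490. 210. 312.] q [ 0.85 -0.37 -1.25  2.33  0.29  0.29 -2.81] dq0.18 e133.6
[-24.1, 15.1, -20.1] [0.2, 6.2, 7.4] p [493. 243. 303.] q [ 0.84 -0.37 -1.25  2.3   0.14  0.31 -2.83] dq0.15 e151.4
[2.22 0.   0.   0.17 1.24 0.08 0.11]
```

Emit:
{"fn": "play_rows", "kwargs": {"targets": [{"slide": [-15,-37,20],"turn": [-7.4,0.3,-5.7],"hand": 85},{"slide": [-11,-41,15],"turn": [-7.4,0.3,-5.7],"hand": 85},{"slide": [-7,-43,9],"turn": [-7.4,0.3,-5.7],"hand": 85},{"slide": [-2,-44,4],"turn": [-7.4,0.3,-5.7],"hand": 85},{"slide": [2,-45,-2],"turn": [-7.4,0.3,-5.8],"hand": 85}]}}

```text
clock: 2.02
eef_pos: [463.9, -24.0, 367.2]
tool_rot: [2.846, -0.336, 0.046]
force: [-0.3, -0.7, -1.3]
width: 85.1
```

```bash
python3 fit.py; python3 p1.py | head -14
```

```text
[ 0.385  0.098 -0.728  2.076  0.608  0.848 -0.714] [463.87443852 -24.01902776 367.22207591] [ 2.84578148 -0.33580117  0.0456124 ]
[336.5 558.9 382.3 349.9 -11.8 -15.7  -0.6] [-0.  -0.  -0.   0.  -0.   0.  -0.   0.1 -0.   0.   0.1 -0.1 -0.   0.1
  0.1]
1 57.97005189635777
[3.0, -46.0, -1.0] [-7.8, 0.9, -5.6] p [469.  21. 357.] q [ 0.13  0.2  -0.76  2.07  0.83  1.05 -1.01] dq0.30 e0.0
[8.0, -45.0, -7.0] [-7.8, 0.8, -5.6] p [474.  65. 346.] q [-0.1   0.33 -0.75  2.04  0.94  1.26 -1.18] dq0.24 e0.0
[12.0, -43.0, -13.0] [-7.8, 0.9, -5.6] p [479. 110. 335.] q [-0.31  0.47 -0.72  1.98  1.    1.46 -1.27] dq0.20 e0.0
[16.0, -39.0, -18.0] [-7.8, 0.8, -5.6] p [484. 154. 324.] q [-0.47  0.6  -0.67  1.9   1.04  1.63 -1.3 ] dq0.17 e0.0
[20.0, -34.0, -23.0] [-7.9, 0.9, -5.6] p [489. 199. 313.] q [-0.61  0.73 -0.62  1.81  1.08  1.78 -1.28] dq0.15 e0.0
[23.3, -28.6, -27.8] [-7.8, 0.8, -5.6] p [493. 243. 303.] q [-0.72  0.85 -0.58  1.71  1.12  1.91 -1.22] dq0.13 e0.0
[2.34 1.22 0.67 0.76 2.22 0.07 1.72]
-1 147.35045334356022
[1.0, -18.0, -0.0] [0.4, 4.0, 9.0] p [466.  -7. 363.] q [ 0.34  0.08 -0.73  2.13  0.69  0.78 -1.  ] dq0.28 e0.0
[-2.0, -18.0, -0.0] [0.4, 4.0, 9.0] p [467.  11. 358.] q [ 0.27  0.08 -0.73  2.19  0.82  0.74 -1.33] dq0.34 e0.0
[-4.0, -18.0, -0.0] [0.4, 4.0, 9.0] p [470.  29. 354.] q [ 0.18  0.09 -0.75  2.24  0.97  0.76 -1.71] dq0.38 e0.0
[-7.0, -17.0, -1.0] [0.5, 4.0, 8.9] p [472.  46. 350.] q [ 0.09  0.13 -0.76  2.27  1.12  0.82 -2.09] dq0.38 e0.0
[-10.0, -16.0, -1.0] [0.4, 4.0, 9.0] p [474.  65. 345.] q [-0.03  0.18 -0.77  2.3   1.23  0.93 -2.45] dq0.36 e0.0
```

```bash
cat > p2.py <<'E'
from h import *
import io,contextlib
q0,p0,R0=now()
G=np.array([536,169.3,72])
def run(q,p,R,way):
    tr=[]
    o,_,_=rows(p,R,way)
    for sl,tu in o:
        p=p+R@sl;R=R@Ro.from_rotvec(np.radians(tu)).as_matrix()
        qn,e,a=ik(q,p,R,2e-2)
        tr.append((margin(qn).min(),np.abs(qn-q).max(),e,a));q=qn
    return q,p,R,np.array(tr)
for deg in(-75,-60,-50,-40,-30):
  for pd in(10,20,30,40):
    phi,pp=np.radians([deg,pd]);T=Rg(phi,pp,1)
    pre=G+19*T[:,2]-T[:,2]*110
    q,p,R,t1=run(q0,p0,R0,[(pre+[0,0,200],T),(pre,T),(G+19*T[:,2],T)]);qg=q
    if t1[:,2].max()>5: print(deg,pd,"fail1",t1[:,2].max());continue
    for H in ([520,150,330],[480,150,380]):
     for rs in(1,-1):
      way=[(np.array(H)+19*T[:,2],T)]
      for t in np.linspace(0,1,7)[1:]:
        Rk=Rg(phi,pp*(1-2*t),1)@Ro.from_euler('z',rs*np.pi*t).as_matrix();way.append((np.array(H)+19*Rk[:,2],Rk))
      q2,p2,R2,t2=run(qg,p,R,way)
      print(deg,pd,H,rs,"m1 %.2f m2 %.2f e %.1f dq %.2f n%d"%(t1[:,0].min(),t2[:,0].min(),t2[:,2].max(),max(t1[:,1].max(),t2[:,1].max()),len(t2)),qg.round(2),q2.round(2))
E
python3 p2.py
```

```text
-75 10 [520, 150, 330] 1 m1 0.06 m2 0.00 e 12.3 dq 0.34 n23 [-0.83  1.29 -0.05  1.52  0.98  1.62 -1.32] [-1.42  1.43  1.32  1.6   0.22  1.24 -2.94]
-75 10 [520, 150, 330] -1 m1 0.06 m2 0.06 e 0.0 dq 0.32 n23 [-0.83  1.29 -0.05  1.52  0.98  1.62 -1.32] [-0.9   1.04  0.07  1.69  1.06  1.92  1.97]
-75 10 [480, 150, 380] 1 m1 0.06 m2 0.00 e 17.1 dq 0.36 n24 [-0.83  1.29 -0.05  1.52  0.98  1.62 -1.32] [-1.47  1.34  1.32  1.65  0.3   1.3  -2.94]
-75 10 [480, 150, 380] -1 m1 0.06 m2 0.06 e 0.0 dq 0.32 n24 [-0.83  1.29 -0.05  1.52  0.98  1.62 -1.32] [-0.98  0.94  0.11  1.78  1.01  1.92  1.99]
-75 20 [520, 150, 330] 1 m1 0.06 m2 0.00 e 16.6 dq 0.31 n29 [-0.7   1.2  -0.24  1.59  1.05  1.59 -1.37] [-1.42  1.52  1.32  1.6   0.29  1.27 -2.94]
-75 20 [520, 150, 330] -1 m1 0.06 m2 0.06 e 0.0 dq 0.31 n29 [-0.7   1.2  -0.24  1.59  1.05  1.59 -1.37] [-0.98  1.14  0.23  1.69  1.06  1.92  1.97]
-75 20 [480, 150, 380] 1 m1 0.06 m2 0.00 e 21.2 dq 0.32 n30 [-0.7   1.2  -0.24  1.59  1.05  1.59 -1.37] [-1.48  1.43  1.32  1.66  0.36  1.31 -2.94]
-75 20 [480, 150, 380] -1 m1 0.06 m2 0.06 e 0.0 dq 0.31 n30 [-0.
[... 10040 characters left out ...]
6 e 1.9 dq 0.18 n30 [-0.52  1.12 -0.54  2.24  1.81  1.55 -1.6 ] [-1.1   1.15  0.17  2.37  1.45  1.92  1.17]
-30 40 [520, 150, 330] 1 m1 0.18 m2 0.00 e 108.1 dq 1.90 n29 [-0.4   1.03 -0.61  2.24  1.81  1.38 -1.46] [ 0.36  1.89 -1.25  2.43  4.24  1.97 -2.48]
-30 40 [520, 150, 330] -1 m1 0.18 m2 0.06 e 0.0 dq 0.15 n29 [-0.4   1.03 -0.61  2.24  1.81  1.38 -1.46] [-1.07  1.38  0.34  2.19  1.45  1.92  1.11]
-30 40 [480, 150, 380] 1 m1 0.18 m2 0.00 e 55.3 dq 1.63 n30 [-0.4   1.03 -0.61  2.24  1.81  1.38 -1.46] [-1.72  1.34  1.32  1.93  0.48  0.85 -2.94]
-30 40 [480, 150, 380] -1 m1 0.18 m2 0.06 e 1.8 dq 0.16 n30 [-0.4   1.03 -0.61  2.24  1.81  1.38 -1.46] [-1.13  1.29  0.33  2.31  1.4   1.92  1.09]
```

```bash
cat > p3.py <<'E'
from h import *
q,p,R=now();c=calibration("wrist");o=-c["R"].T@c["t"];print("cam in tool",(R.T@(o-p)).round(1),(R.T@c["R"][2]).round(2))
G=np.array([536,169.3,72]);T=Rg(np.radians(-50),np.radians(15),1)
pre=G+19*T[:,2]-T[:,2]*110
o,_,_=rows(p,R,[(pre+[0,0,180],T)]);simrows(q,o);print(T.round(2),pre)
E
python3 p3.py
```

```text
cam in tool [  -0.7  -78.9 -143.6] [-0.    0.31  0.95]
[-1.0, -39.0, 2.0] [-7.0, 2.0, -5.8] p [466.  13. 354.] q [ 0.17  0.18 -0.76  2.1   0.83  0.99 -1.  ] dq0.29 e0.0
[3.0, -39.0, -2.0] [-7.0, 2.0, -5.8] p [468.  50. 341.] q [-0.05  0.29 -0.77  2.11  0.98  1.18 -1.2 ] dq0.22 e0.0
[8.0, -38.0, -7.0] [-7.0, 2.0, -5.7] p [470.  87. 328.] q [-0.25  0.41 -0.75  2.1   1.05  1.35 -1.32] dq0.20 e0.0
[12.0, -36.0, -11.0] [-7.0, 2.0, -5.8] p [473. 124. 315.] q [-0.42  0.54 -0.71  2.07  1.1   1.51 -1.39] dq0.17 e0.0
[16.0, -33.0, -15.0] [-7.1, 2.0, -5.7] p [476. 161. 302.] q [-0.56  0.66 -0.67  2.02  1.14  1.65 -1.41] dq0.14 e0.0
[19.0, -30.0, -19.0] [-7.1, 2.1, -5.8] p [478. 199. 289.] q [-0.68  0.78 -0.62  1.97  1.17  1.77 -1.4 ] dq0.12 e0.0
[22.5, -24.7, -21.3] [-7.0, 2.0, -5.7] p [479. 237. 276.] q [-0.78  0.89 -0.57  1.9   1.21  1.87 -1.36] dq0.11 e0.0
[[ 0.77  0.17  0.62]
 [ 0.64 -0.2  -0.74]
 [ 0.    0.97 -0.26]] [479.49945108 236.63473216  95.5525331 ]
```

```bash
sed -i 's/radians(15)/radians(20)/' p3.py; python3 p3.py
```

```text
cam in tool [  -0.7  -78.9 -143.6] [-0.    0.31  0.95]
[-0.0, -39.0, 1.0] [-6.3, 1.8, -5.8] p [466.  13. 356.] q [ 0.18  0.17 -0.76  2.1   0.82  0.98 -0.98] dq0.26 e0.0
[4.0, -39.0, -3.0] [-6.3, 1.8, -5.8] p [469.  51. 344.] q [-0.02  0.27 -0.77  2.1   0.95  1.15 -1.16] dq0.20 e0.0
[8.0, -37.0, -7.0] [-6.4, 1.7, -5.8] p [471.  87. 332.] q [-0.21  0.39 -0.76  2.09  1.03  1.32 -1.27] dq0.19 e0.0
[12.0, -36.0, -10.0] [-6.3, 1.8, -5.8] p [474. 124. 319.] q [-0.37  0.51 -0.73  2.06  1.09  1.47 -1.33] dq0.16 e0.0
[16.0, -33.0, -14.0] [-6.4, 1.7, -5.8] p [477. 162. 307.] q [-0.52  0.62 -0.69  2.01  1.12  1.6  -1.35] dq0.14 e0.0
[19.0, -29.0, -17.0] [-6.3, 1.8, -5.9] p [479. 198. 296.] q [-0.63  0.73 -0.65  1.96  1.16  1.72 -1.34] dq0.12 e0.0
[22.4, -25.4, -18.9] [-6.4, 1.7, -5.8] p [481. 235. 283.] q [-0.73  0.83 -0.61  1.91  1.2   1.82 -1.3 ] dq0.10 e0.0
[[ 0.77  0.22  0.6 ]
 [ 0.64 -0.26 -0.72]
 [ 0.    0.94 -0.34]] [481.03392761 234.80601425 103.12383304]
```

Emit:
{"fn": "play_rows", "kwargs": {"targets": [{"slide": [0,-39,1],"turn": [-6.3,1.8,-5.8],"hand": 85},{"slide": [4,-39,-3],"turn": [-6.3,1.8,-5.8],"hand": 85},{"slide": [8,-37,-7],"turn": [-6.4,1.7,-5.8],"hand": 85},{"slide": [12,-36,-10],"turn": [-6.3,1.8,-5.8],"hand": 85},{"slide": [16,-33,-14],"turn": [-6.4,1.7,-5.8],"hand": 85}]}}

```text
clock: 2.65
eef_pos: [476.6, 163.6, 307.2]
tool_rot: [2.154, -0.154, 0.555]
force: [1.2, -0.9, 0.7]
width: 84.4
```

Emit:
{"fn": "play_rows", "kwargs": {"targets": [{"slide": [19,-29,-17],"turn": [-6.3,1.8,-5.9],"hand": 85},{"slide": [22,-25,-19],"turn": [-6.4,1.7,-5.8],"hand": 85},{"slide": [0,0,0],"turn": [0,0,0],"hand": 85}]}}

```text
clock: 3.02
eef_pos: [479.0, 238.3, 279.5]
tool_rot: [1.926, 0.006, 0.704]
force: [-0.5, -0.4, 0.1]
width: 85.4
```

```bash
python3 fit.py|head -1; cat > p4.py <<'E'
from h import *
q,p,R=now();G=np.array([536,169.3,72]);T=Rg(np.radians(-50),np.radians(20),1)
pre=G+19*T[:,2]-T[:,2]*110
o,p2,R2=rows(p,R,[(pre,T)]);q2=simrows(q,o)
o,p2,R2=rows(p2,R2,[(G+19*T[:,2],T)]);q2=simrows(q2,o)
E
python3 p4.py
```

```text
[-0.699  0.855 -0.678  1.904  1.209  1.862 -1.314] [478.96765643 238.32582943 279.51292135] [1.92590938 0.00554231 0.70403207]
[0.0, -55.0, 22.0] [-0.1, -0.1, 0.1] p [480. 237. 220.] q [-0.71  0.96 -0.65  1.92  1.24  1.83 -1.41] dq0.10 e0.0
[0.0, -55.0, 21.0] [-0.1, -0.1, 0.2] p [480. 236. 162.] q [-0.73  1.06 -0.62  1.91  1.27  1.8  -1.5 ] dq0.10 e0.0
[0.0, -54.1, 21.8] [-0.1, -0.0, 0.1] p [481. 235. 103.] q [-0.74  1.17 -0.59  1.89  1.31  1.78 -1.57] dq0.10 e0.0
[-0.0, 0.0, 55.0] [-0.0, -0.0, 0.0] p [514. 195.  84.] q [-0.67  1.19 -0.55  1.92  1.4   1.73 -1.58] dq0.08 e0.0
[-0.0, 0.1, 55.0] [-0.0, -0.0, 0.0] p [547. 156.  66.] q [-0.6   1.21 -0.51  1.94  1.49  1.69 -1.58] dq0.09 e0.0
```

Emit:
{"fn": "play_rows", "kwargs": {"targets": [{"slide": [0,-55,22],"turn": [0,0,0],"hand": 85},{"slide": [0,-55,21],"turn": [-0.2,-0.2,0.3],"hand": 85},{"slide": [0,-54,22],"turn": [-0.1,0,0.1],"hand": 85},{"slide": [0,0,0],"turn": [0,0,0],"hand": 85}]}}

```text
clock: 3.52
eef_pos: [483.0, 229.3, 104.9]
tool_rot: [1.918, 0.001, 0.691]
force: [-0.5, -0.3, 1.3]
width: 85.2
```

```bash
python3 fit.py|head -1;python3 p4.py; python3 -c "
from h import *
for n in ('scene','wrist'):
    im,d=get_image(n);cv2.imwrite('pics/pre_%s.png'%n,im)"
```

```text
[-0.735  1.163 -0.583  1.891  1.313  1.775 -1.568] [483.03555113 229.30151973 104.92163566] [1.91766908e+00 6.23478077e-04 6.90515516e-01]
[2.0, -3.6, -4.6] [0.1, 0.4, -0.1] p [481. 235. 103.] q [-0.74  1.17 -0.59  1.89  1.31  1.78 -1.57] dq0.01 e0.0
[0.0, -0.0, 55.0] [0.0, 0.0, -0.0] p [514. 195.  84.] q [-0.67  1.19 -0.55  1.92  1.4   1.73 -1.58] dq0.08 e0.0
[0.0, -0.0, 55.0] [0.0, 0.0, -0.0] p [547. 156.  66.] q [-0.6   1.21 -0.5   1.94  1.49  1.69 -1.58] dq0.09 e0.0
```

View pics/pre_wrist.png

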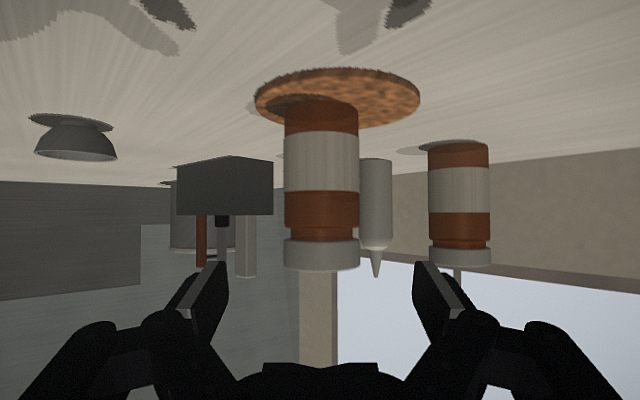

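View pics/pre_scene.png

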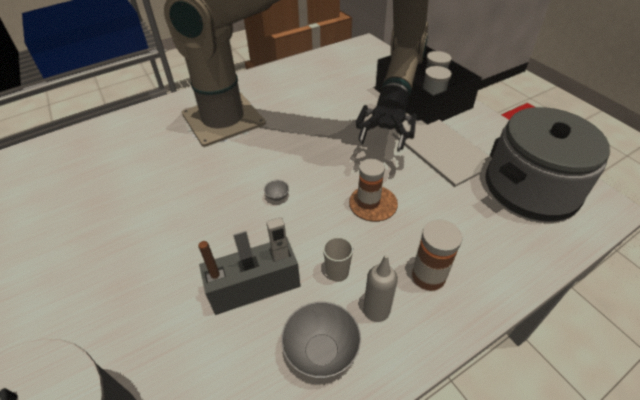

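Emit:
{"fn": "play_rows", "kwargs": {"targets": [{"slide": [2,-3,0],"turn": [0,0.4,0],"hand": 85},{"slide": [0,0,40],"turn": [0,0,0],"hand": 85},{"slide": [0,0,40],"turn": [0,0,0],"hand": 85},{"slide": [0,0,25],"turn": [0,0,0],"hand": 85},{"slide": [0,0,0],"turn": [0,0,0],"hand": 85}]}}

```text
clock: 4.25
eef_pos: [549.9, 157.5, 72.0]
tool_rot: [1.917, -0.013, 0.697]
force: [-1.0, 1.1, 0.3]
width: 84.9
```

```bash
python3 fit.py|head -1;python3 p4.py|tail -1; python3 -c "
from h import *
for n in ('side','wrist'):
    im,d=get_image(n);cv2.imwrite('pics/g_%s.png'%n,im)"
```

```text
[-0.6    1.2   -0.505  1.938  1.486  1.695 -1.578] [549.8898327  157.46942378  72.04557464] [ 1.91699244 -0.01295158  0.69672919]
[0.1, 0.1, 55.0] [-0.0, 0.0, -0.0] p [547. 156.  66.] q [-0.6   1.21 -0.5   1.94  1.49  1.69 -1.58] dq0.09 e0.0
```

View pics/g_wrist.png

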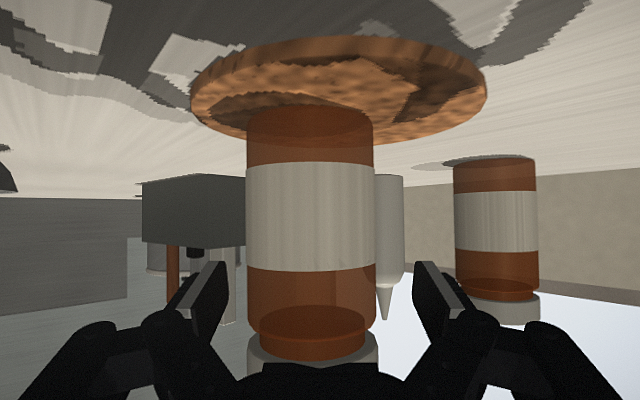

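View pics/g_side.png

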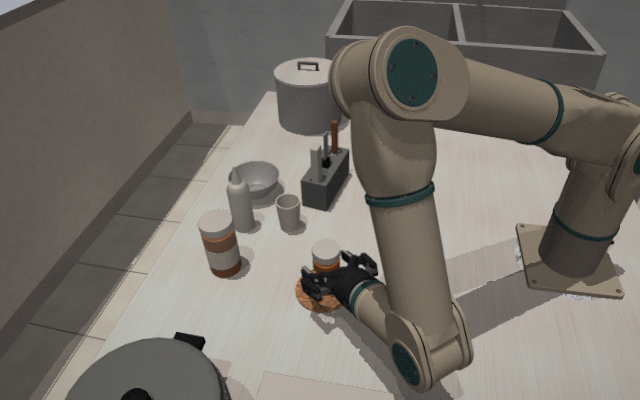

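Emit:
{"fn": "play_rows", "kwargs": {"targets": [{"slide": [-3,-6,0],"turn": [0,0,0],"hand": 85},{"slide": [0,0,0],"turn": [0,0,0],"hand": 85}]}}

```text
clock: 4.6
eef_pos: [544.2, 159.8, 63.4]
tool_rot: [1.92, -0.009, 0.702]
force: [0.3, 0.4, -0.7]
width: 84.8
```

```bash
python3 -c "
from h import *
q,p,R=now();print(p, R.T@(np.array([536,169.3,63.5])-p), R[:,0])
im,d=get_image('wrist');cv2.imwrite('pics/g2_wrist.png',im)"
```

```text
[544.17487119 159.82304912  63.4447562 ] [ -0.12766607  -4.22941769 -11.7787901 ] [0.76382612 0.64535543 0.00927447]
```

View pics/g2_wrist.png

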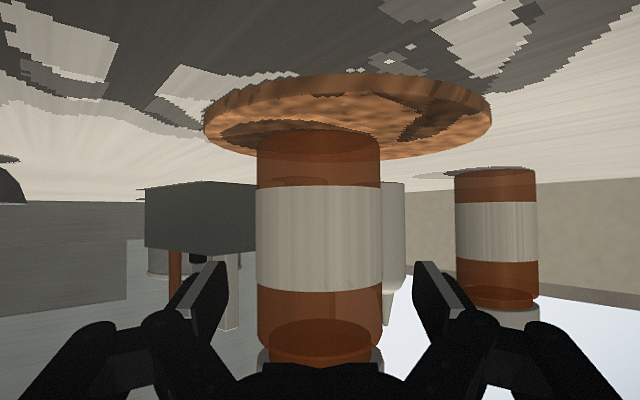

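Emit:
{"fn": "play_rows", "kwargs": {"targets": [{"slide": [0,2,8],"turn": [0,0,0],"hand": 85},{"slide": [0,0,0],"turn": [0,0,0],"hand": 40},{"slide": [0,0,0],"turn": [0,0,0],"hand": 40},{"slide": [0,0,0],"turn": [0,0,0],"hand": 40},{"slide": [0,0,0],"turn": [0,0,0],"hand": 40}]}}

```text
clock: 5.28
eef_pos: [550.2, 152.2, 63.0]
tool_rot: [1.919, -0.009, 0.7]
force: [1.9, -0.2, 0.6]
width: 54.7
```

Emit:
{"fn": "play_rows", "kwargs": {"targets": [{"slide": [0,0,0],"turn": [0,0,0],"hand": 40},{"slide": [0,0,0],"turn": [0,0,0],"hand": 40}]}}

```text
clock: 5.52
eef_pos: [550.2, 152.2, 63.0]
tool_rot: [1.919, -0.009, 0.7]
force: [0.8, -0.1, 1.4]
width: 54.5
```

```bash
python3 -c "
from h import *
s=log();q,p,R=now();print(p, s['tool_rot'],q.round(3), R.T@(np.array([536,169.3,63.5])-p),s['force'],s['width'])
im,d=get_image('wrist');cv2.imwrite('pics/g3_wrist.png',im)"
```

```text
[550.16529855 152.22287029  62.96887791] [ 1.91852922 -0.00938827  0.69965853] [-0.595  1.215 -0.499  1.944  1.499  1.689 -1.589] [  0.16457407  -7.0626671  -21.03943397] [ 0.75232833 -0.13400538  1.37406772] 54.484887492350325
```

View pics/g3_wrist.png

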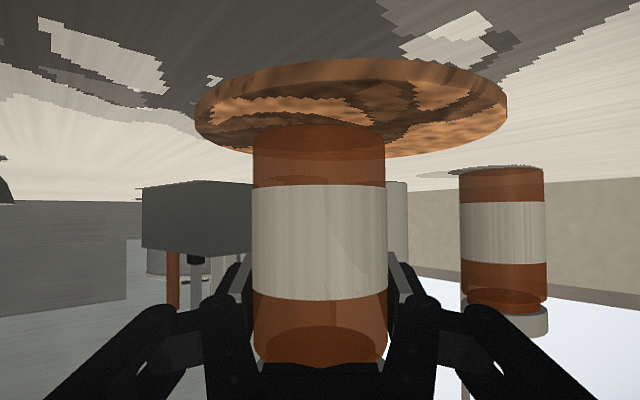

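```bash
cat > p5.py <<'E'
from h import *
import sys
GP=np.array([550.2,152.2,63.0]);GR=rt([1.9185,-.0094,.6997])
JM=np.array([536,169.3,63.5]); off=GR.T@(JM-GP)  # jar mid in tool
jz=GR.T@np.array([0,0,1.])
if __name__=="__main__":
    q,p,R=now();H=np.array([510,170,330.])
    for a in (-50,-60,-40,-30):
        # invert: rotate jar 180 about horizontal axis at azimuth a
        ax=np.array([np.cos(np.radians(a)),np.sin(np.radians(a)),0])
        way=[(H-GR@off,GR)]
        for t in np.linspace(0,1,10)[1:]:
            Rk=Ro.from_rotvec(-ax*np.pi*t).as_matrix()@GR
            way.append((H-Rk@off,Rk))
        o,p2,R2=rows(p,R,way)
        if len(sys.argv)>1 and int(sys.argv[1])!=a: continue
        import io,contextlib
        b=io.StringIO()
        with contextlib.redirect_stdout(b): q2=simrows(q,o)
        L=b.getvalue().splitlines();print(a,len(o),"\n".join(L if len(sys.argv)>1 else [L[4],L[-1]]),"jarz",(R2@jz).round(3),margin(q2).min())
E
python3 p5.py
```

```text
-50 23 [-3.9, 48.9, -21.1] [-0.0, 0.0, -0.0] p [524. 153. 330.] q [-0.55  0.71 -0.65  2.01  1.29  1.77 -1.22] dq0.10 e0.0
[-0.2, -0.0, -0.0] [-0.0, -3.4, -9.4] p [524. 153. 331.] q [-0.97  1.09  0.01  2.01  1.31  1.92  1.6 ] dq0.13 e0.0 jarz [ 0.001  0.    -1.   ] 0.06124980520727896
-60 23 [-3.9, 48.9, -21.1] [-0.0, 0.0, -0.0] p [524. 153. 330.] q [-0.55  0.71 -0.65  2.01  1.29  1.77 -1.22] dq0.10 e0.0
[-0.4, -0.2, 0.4] [1.7, -3.4, -9.2] p [518. 149. 330.] q [-1.    1.14  0.18  1.74  1.08  1.92  1.9 ] dq0.12 e0.0 jarz [-0.  0. -1.] 0.06124893689442823
-40 23 [-3.9, 48.9, -21.1] [-0.0, 0.0, -0.0] p [524. 153. 330.] q [-0.55  0.71 -0.65  2.01  1.29  1.77 -1.22] dq0.10 e0.0
[-0.0, 0.3, -0.5] [-1.8, -3.4, -9.3] p [529. 159. 331.] q [-1.    1.12  0.01  2.28  1.53  1.91  1.29] dq0.13 e0.0 jarz [-0.001  0.    -1.   ] 0.0730168633304988
-30 23 [-3.9, 48.9, -21.1] [-0.0, 0.0, -0.0] p [524. 153. 330.] q [-0.55  0.71 -0.65  2.01  1.29  1.77 -1.22] dq0.10 e0.0
[0.0, 1.6, -0.9] [-3.4, -3.1, -8.8] p [532. 166. 331.] q [-1.06  1.24  0.18  2.44  1.71  1.92  0.93] dq0.16 e9.1 jarz [ 0.  0. -1.] 0.029868956431505538
```

```bash
cat > p6.py <<'E'
from h import *
from p5 import *
import sys
def run(q,p,R,way):
    o,p2,R2=rows(p,R,way);tr=[]
    for sl,tu in o:
        p=p+R@sl;R=R@Ro.from_rotvec(np.radians(tu)).as_matrix();qn,e,a=ik(q,p,R,2e-2);tr.append((margin(qn).min(),e,np.abs(qn-q).max()));q=qn
    tr=np.array(tr);return q,tr[:,0].min(),tr[:,1].max(),tr[:,2].max()
q,p,R=now();res=[]
for x in(400,480,560,640):
  for y in(0,120,240,320):
    for z in(260,380,480):
      for a in(-70,-50):
        H=np.array([x,y,z]);ax=np.array([np.cos(np.radians(a)),np.sin(np.radians(a)),0])
        way=[(GP+[0,0,120],GR),(H-GR@off,GR)]
        for t in np.linspace(0,1,7)[1:]:
            Rk=Ro.from_rotvec(-ax*np.pi*t).as_matrix()@GR; way.append((H-Rk@off,Rk))
        q2,m,e,d=run(q,p,R,way)
        if e<2: res.append((m,x,y,z,a,d,q2.round(2)))
res.sort(key=lambda r:-r[0])
for r in res[:10]: print(r)
E
python3 p6.py
```

```text
(np.float64(0.06124714934842192), 640, 0, 260, -50, np.float64(0.20134941864675016), array([-0.56,  1.23,  0.02,  1.98,  1.69,  1.91,  1.49]))
(np.float64(0.0612455503727969), 640, 0, 380, -50, np.float64(0.19187700514005168), array([-0.54,  0.99,  0.  ,  2.06,  1.75,  1.9 ,  1.65]))
(np.float64(0.06124551091030141), 560, 0, 260, -50, np.float64(0.20318572093917853), array([-0.64,  1.25,  0.  ,  2.15,  1.53,  1.92,  1.28]))
(np.float64(0.0612451331886321), 640, 0, 480, -50, np.float64(0.18285252667731444), array([-0.53,  0.79, -0.03,  2.07,  1.82,  1.88,  1.85]))
(np.float64(0.06124405316962829), 640, 120, 260, -50, np.float64(0.19862883288237987), array([-0.74,  1.23,  0.02,  1.8 ,  1.57,  1.9 ,  1.67]))
(np.float64(0.06124379173172437), 560, 0, 380, -50, np.float64(0.18939902171639222), array([-0.64,  0.99,  0.  ,  2.24,  1.59,  1.92,  1.46]))
(np.float64(0.061243333389327595), 560, 120, 260, -50, np.float64(0.19739908078026192), array([-0.82,  1.23, -0.01,  1.96,  1.42,  1.92,  1.51]))
(np.float64(0.06124264724964697), 480, 120, 260, -50, np.float64(0.19679246922349813), array([-0.91,  1.24, -0.06,  2.09,  1.25,  1.92,  1.35]))
(np.float64(0.061242573278335724), 640, 120, 380, -50, np.float64(0.1896405040357767), array([-0.74,  1.01,  0.03,  1.88,  1.62,  1.89,  1.82]))
(np.float64(0.061241614545239034), 400, 120, 260, -50, np.float64(0.19531985829330756), array([-1.  ,  1.27, -0.16,  2.2 ,  1.06,  1.92,  1.18]))
```

```bash
python3 p5.py -50
```

```text
-50 23 [-3.0, 49.0, -21.0] [-0.0, 0.0, -0.0] p [546. 152. 116.] q [-0.59  1.12 -0.53  1.99  1.45  1.7  -1.54] dq0.10 e0.0
[-3.0, 49.0, -22.0] [-0.0, 0.0, -0.0] p [540. 153. 170.] q [-0.58  1.02 -0.56  2.01  1.41  1.72 -1.48] dq0.10 e0.0
[-4.0, 49.0, -21.0] [-0.0, 0.0, -0.0] p [535. 153. 223.] q [-0.57  0.91 -0.59  2.03  1.37  1.73 -1.41] dq0.10 e0.0
[-3.0, 49.0, -22.0] [-0.0, 0.0, -0.0] p [530. 153. 276.] q [-0.56  0.81 -0.62  2.03  1.33  1.75 -1.32] dq0.10 e0.0
[-3.9, 48.9, -21.1] [-0.0, 0.0, -0.0] p [524. 153. 330.] q [-0.55  0.71 -0.65  2.01  1.29  1.77 -1.22] dq0.10 e0.0
[-0.0, 0.0, -0.0] [0.0, -3.4, -9.4] p [524. 153. 330.] q [-0.54  0.74 -0.65  1.96  1.26  1.81 -1.03] dq0.19 e0.0
[-0.2, 0.0, -0.0] [0.0, -3.4, -9.4] p [524. 153. 330.] q [-0.54  0.77 -0.65  1.91  1.24  1.86 -0.85] dq0.18 e0.0
[-0.0, 0.0, -0.0] [0.0, -3.4, -9.4] p [524. 153. 330.] q [-0.54  0.8  -0.64  1.86  1.22  1.91 -0.68] dq0.17 e0.0
[-0.2, 0.0, -0.0] [0.1, -3.4, -9.4] p [524. 153. 330.] q [-0.58  0.81 -0.57  1.82  1.19  1.92 -0.5 ] dq0.18 e0.0
[-0.0, 0.0, -0.0] [-0.0, -3.4, -9.4] p [524. 153. 330.] q [-0.63  
[... 865 characters left out ...]
, -9.4] p [524. 153. 330.] q [-0.94  1.04  0.01  1.79  1.15  1.92  0.96] dq0.14 e0.0
[-0.1, 0.0, -0.0] [0.0, -3.4, -9.4] p [524. 153. 330.] q [-0.95  1.06  0.03  1.82  1.18  1.92  1.09] dq0.13 e0.0
[-0.0, 0.0, -0.0] [0.0, -3.4, -9.4] p [524. 153. 330.] q [-0.96  1.08  0.03  1.86  1.21  1.92  1.22] dq0.13 e0.0
[-0.2, 0.1, -0.0] [0.1, -3.4, -9.4] p [524. 153. 330.] q [-0.97  1.09  0.04  1.91  1.24  1.92  1.35] dq0.13 e0.0
[-0.0, 0.0, -0.0] [-0.0, -3.4, -9.4] p [524. 153. 330.] q [-0.97  1.09  0.03  1.96  1.27  1.92  1.48] dq0.13 e0.0
[-0.2, -0.0, -0.0] [-0.0, -3.4, -9.4] p [524. 153. 331.] q [-0.97  1.09  0.01  2.01  1.31  1.92  1.6 ] dq0.13 e0.0 jarz [ 0.001  0.    -1.   ] 0.06124980520727896
```

Emit:
{"fn": "play_rows", "kwargs": {"targets": [{"slide": [0,19,-7],"turn": [0,0,0],"hand": 40},{"slide": [-2,37,-15],"turn": [0,0,0],"hand": 40},{"slide": [-3,47,-19],"turn": [0,0,0],"hand": 40},{"slide": [-3,49,-22],"turn": [0,0,0],"hand": 40},{"slide": [-3,49,-21],"turn": [0,0,0],"hand": 40}]}}

```text
clock: 6.2
eef_pos: [532.8, 152.5, 280.1]
tool_rot: [1.923, -0.008, 0.701]
force: [0.6, 0.5, -4.3]
width: 55.0
```

Emit:
{"fn": "play_rows", "kwargs": {"targets": [{"slide": [-3,40,-17],"turn": [0,0,0],"hand": 40},{"slide": [0,0,0],"turn": [0,-1.7,-4.7],"hand": 40},{"slide": [0,0,0],"turn": [0,-3.4,-9.4],"hand": 40},{"slide": [0,0,0],"turn": [0,-3.4,-9.4],"hand": 40}]}}

```text
clock: 6.7
eef_pos: [529.0, 152.0, 322.5]
tool_rot: [1.923, 0.432, 0.703]
force: [-0.2, 0.6, -5.2]
width: 54.6
```

```bash
cat > st.py <<'E'
from h import *
from p5 import *
s=log();q,p,R=now();print(s["clock"],p.round(1),"q",q.round(3),"marg",margin(q).min().round(3),"jarz",(R@jz).round(3),"jarmid",(p+R@off).round(1),"w",round(s["width"],1),s["force"].round(1))
E
python3 st.py; python3 -c "
from h import *
im,d=get_image('side');cv2.imwrite('pics/l_side.png',im)"
```

```text
6.7 [529.  152.  322.5] q [-0.541  0.79  -0.631  1.88   1.232  1.867 -0.761] marg 0.113 jarz [0.329 0.273 0.904] jarmid [515.  169.2 323. ] w 54.6 [-0.2  0.6 -5.2]
```

View pics/l_side.png

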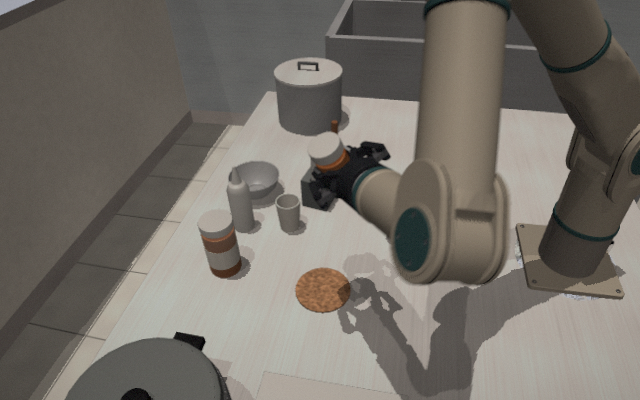

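Emit:
{"fn": "play_rows", "kwargs": {"targets": [{"slide": [0,0,0],"turn": [0,-3.4,-9.4],"hand": 40},{"slide": [0,0,0],"turn": [0,-3.4,-9.4],"hand": 40},{"slide": [0,0,0],"turn": [0,-3.4,-9.4],"hand": 40}]}}

```text
clock: 7.12
eef_pos: [529.3, 151.7, 322.0]
tool_rot: [1.926, 0.954, 0.707]
force: [0.4, -0.2, -4.6]
width: 54.6
```

```bash
python3 st.py
```

```text
7.125 [529.3 151.7 322. ] q [-0.617  0.869 -0.497  1.765  1.172  1.953 -0.25 ] marg 0.027 jarz [0.629 0.528 0.571] jarmid [515.3 169.  322.2] w 54.6 [ 0.4 -0.2 -4.6]
```

Emit:
{"fn": "play_rows", "kwargs": {"targets": [{"slide": [0,0,0],"turn": [0,-3.4,-9.4],"hand": 40},{"slide": [0,0,0],"turn": [0,-3.4,-9.4],"hand": 40},{"slide": [0,0,0],"turn": [0,-3.4,-9.4],"hand": 40}]}}

```text
clock: 7.5
eef_pos: [529.3, 151.8, 322.0]
tool_rot: [1.963, 1.476, 0.747]
force: [0.3, -0.9, -5.6]
width: 55.0
```

```bash
python3 st.py
```

```text
7.5 [529.3 151.8 322. ] q [-0.752  0.942 -0.265  1.715  1.133  1.961  0.256] marg 0.019 jarz [0.761 0.643 0.085] jarmid [515.4 169.2 322. ] w 55.0 [ 0.3 -0.9 -5.6]
```

Emit:
{"fn": "play_rows", "kwargs": {"targets": [{"slide": [0,0,0],"turn": [0,-3.4,-9.4],"hand": 40},{"slide": [0,0,0],"turn": [0,-3.4,-9.4],"hand": 40},{"slide": [0,0,0],"turn": [0,-3.4,-9.4],"hand": 40}]}}

```text
clock: 7.88
eef_pos: [529.4, 151.9, 321.8]
tool_rot: [-1.235, 1.141, -2.45]
force: [0.1, 0.7, -3.9]
width: 54.6
```

```bash
python3 st.py
```

```text
7.875 [529.4 151.9 321.8] q [-0.854  1.021 -0.1    1.739  1.148  1.96   0.721] marg 0.02 jarz [ 0.69   0.586 -0.425] jarmid [515.3 169.1 321.6] w 54.6 [ 0.1  0.7 -3.9]
```

Emit:
{"fn": "play_rows", "kwargs": {"targets": [{"slide": [0,0,0],"turn": [0,-3.4,-9.4],"hand": 40},{"slide": [0,0,0],"turn": [0,-3.4,-9.4],"hand": 40},{"slide": [0,0,0],"turn": [0,-3.4,-9.4],"hand": 40},{"slide": [0,0,0],"turn": [0,-3.4,-9.4],"hand": 40}]}}

```text
clock: 8.38
eef_pos: [529.5, 151.8, 321.7]
tool_rot: [-1.23, 0.443, -2.442]
force: [0.4, -0.7, -4.9]
width: 54.6
```

```bash
python3 st.py
```

```text
8.375 [529.5 151.8 321.7] q [-0.923  1.094 -0.022  1.876  1.245  1.956  1.268] marg 0.024 jarz [ 0.317  0.275 -0.908] jarmid [515.2 168.8 321.3] w 54.6 [ 0.4 -0.7 -4.9]
```

Emit:
{"fn": "play_rows", "kwargs": {"targets": [{"slide": [0,0,0],"turn": [0,-3.4,-9.4],"hand": 40},{"slide": [0,0,0],"turn": [0,-3.4,-9.4],"hand": 40},{"slide": [0,0,0],"turn": [0,-1.5,-4.2],"hand": 40},{"slide": [0,0,0],"turn": [0,0,0],"hand": 40},{"slide": [0,0,0],"turn": [0,0,0],"hand": 40}]}}

```text
clock: 9.0
eef_pos: [529.5, 151.7, 323.0]
tool_rot: [-1.227, 0.023, -2.441]
force: [-0.5, 0.2, -4.0]
width: 54.9
```

```bash
python3 st.py; python3 -c "
from h import *
im,d=get_image('side');cv2.imwrite('pics/inv_side.png',im[100:320,200:460])
im,d=get_image('scene');cv2.imwrite('pics/inv_scene.png',im[50:300,200:500])"
```

```text
9.0 [529.5 151.7 323. ] q [-0.933  1.105 -0.036  1.996  1.327  1.956  1.581] marg 0.024 jarz [ 0.008  0.011 -1.   ] jarmid [515.1 168.6 322.5] w 54.9 [-0.5  0.2 -4. ]
```

View pics/inv_side.png

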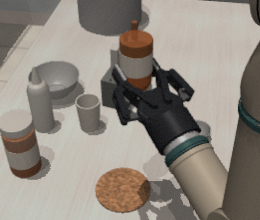

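View pics/inv_scene.png

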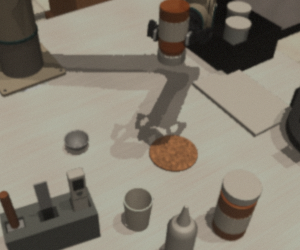

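Emit:
{"fn": "play_rows", "kwargs": {"targets": [{"slide": [0,0,0],"turn": [0,0,0],"hand": 40},{"slide": [0,0,0],"turn": [0,0,0],"hand": 40},{"slide": [0,0,0],"turn": [0,0,0],"hand": 40},{"slide": [0,0,0],"turn": [0,0,0],"hand": 40},{"slide": [0,0,0],"turn": [0,0,0],"hand": 40}]}}

```text
clock: 9.72
eef_pos: [529.3, 151.4, 323.6]
tool_rot: [-1.225, 0.02, -2.442]
force: [-0.9, 0.1, -4.3]
width: 54.6
```

Emit:
{"fn": "play_rows", "kwargs": {"targets": [{"slide": [0,0,0],"turn": [0,0,0],"hand": 40},{"slide": [0,0,0],"turn": [0,0,0],"hand": 40},{"slide": [0,0,0],"turn": [0,0,0],"hand": 40},{"slide": [0,0,0],"turn": [0,0,0],"hand": 40},{"slide": [0,0,0],"turn": [0,1.7,4.7],"hand": 40}]}}

```text
clock: 10.35
eef_pos: [529.1, 151.3, 323.6]
tool_rot: [-1.225, 0.108, -2.442]
force: [-0.1, 0.7, -3.9]
width: 55.1
```

Emit:
{"fn": "play_rows", "kwargs": {"targets": [{"slide": [0,0,0],"turn": [0,3.4,9.4],"hand": 40},{"slide": [0,0,0],"turn": [0,3.4,9.4],"hand": 40},{"slide": [0,0,0],"turn": [0,3.4,9.4],"hand": 40},{"slide": [0,0,0],"turn": [0,3.4,9.4],"hand": 40},{"slide": [0,0,0],"turn": [0,3.4,9.4],"hand": 40}]}}

```text
clock: 10.98
eef_pos: [529.1, 151.3, 323.3]
tool_rot: [-1.226, 0.985, -2.445]
force: [0.3, -0.0, -3.9]
width: 55.0
```

```bash
python3 st.py
```

```text
10.975 [529.1 151.3 323.3] q [-0.939  1.043  0.036  1.761  1.132  1.887  0.882] marg 0.093 jarz [ 0.633  0.533 -0.561] jarmid [515.  168.5 323. ] w 55.0 [ 0.3 -0.  -3.9]
```

Emit:
{"fn": "play_rows", "kwargs": {"targets": [{"slide": [0,0,0],"turn": [0,3.4,9.4],"hand": 40},{"slide": [0,0,0],"turn": [0,3.4,9.4],"hand": 40},{"slide": [0,0,0],"turn": [0,3.4,9.4],"hand": 40},{"slide": [0,0,0],"turn": [0,3.4,9.4],"hand": 40},{"slide": [0,0,0],"turn": [0,3.4,9.4],"hand": 40}]}}

```text
clock: 11.6
eef_pos: [528.8, 151.1, 323.4]
tool_rot: [1.923, 1.284, 0.703]
force: [0.5, -0.8, -3.2]
width: 54.7
```

Emit:
{"fn": "play_rows", "kwargs": {"targets": [{"slide": [0,0,0],"turn": [0,3.4,9.4],"hand": 40},{"slide": [0,0,0],"turn": [0,3.4,9.4],"hand": 40},{"slide": [0,0,0],"turn": [0,3.4,9.4],"hand": 40},{"slide": [0,0,0],"turn": [0,3.4,9.4],"hand": 40},{"slide": [0,0,0],"turn": [0,3.4,9.4],"hand": 40}]}}

```text
clock: 12.22
eef_pos: [528.7, 150.8, 323.6]
tool_rot: [1.92, 0.412, 0.698]
force: [-1.1, 0.6, -3.7]
width: 54.7
```

```bash
python3 st.py; cat > p7.py <<'E'
from h import *
from p5 import *
q,p,R=now()
o,p2,R2=rows(p,R,[(GP+[0,0,40],GR)]);q2=simrows(q,o)
o,p2,R2=rows(p2,R2,[(GP+[0,0,2],GR)]);q2=simrows(q2,o)
E
python3 p7.py
```

```text
12.225 [528.7 150.8 323.6] q [-1.032  0.713  0.15   1.9    1.045  1.4   -0.597] marg 0.57 jarz [0.314 0.262 0.913] jarmid [514.7 168.1 324.1] w 54.7 [-1.1  0.6 -3.7]
[26.0, -45.0, 20.0] [-0.0, 2.1, 5.7] p [534. 151. 268.] q [-1.03  0.79  0.16  1.94  1.08  1.3  -0.81] dq0.21 e0.0
[21.0, -47.0, 20.0] [-0.0, 2.1, 5.7] p [539. 152. 213.] q [-1.04  0.88  0.16  1.97  1.13  1.22 -1.02] dq0.21 e0.0
[15.0, -49.0, 21.0] [-0.0, 2.1, 5.6] p [544. 152. 158.] q [-1.04  0.98  0.17  1.99  1.19  1.14 -1.23] dq0.22 e0.0
[9.7, -49.9, 22.1] [-0.1, 2.0, 5.7] p [550. 152. 103.] q [-1.05  1.09  0.19  1.98  1.25  1.09 -1.45] dq0.22 e0.0
[-0.4, -35.7, 12.9] [0.0, 0.0, -0.0] p [550. 152.  65.] q [-1.05  1.16  0.18  1.96  1.26  1.07 -1.5 ] dq0.07 e0.0
```

Emit:
{"fn": "play_rows", "kwargs": {"targets": [{"slide": [26,-45,20],"turn": [0,2.1,5.7],"hand": 40},{"slide": [21,-47,20],"turn": [0,2.1,5.7],"hand": 40},{"slide": [15,-49,21],"turn": [0,2.1,5.7],"hand": 40},{"slide": [10,-45,20],"turn": [0,2.1,5.7],"hand": 40},{"slide": [0,0,0],"turn": [0,0,0],"hand": 40}]}}

```text
clock: 12.85
eef_pos: [548.8, 151.9, 104.8]
tool_rot: [1.919, 0.003, 0.703]
force: [-0.3, -0.8, -2.6]
width: 54.5
```

```bash
python3 st.py; python3 p7.py; python3 -c "
from h import *
im,d=get_image('wrist');cv2.imwrite('pics/b_wrist.png',im)
im,d=get_image('side');cv2.imwrite('pics/b_side.png',cv2.resize(im[200:340,240:440],None,fx=3,fy=3))"
```

```text
12.85 [548.8 151.9 104.8] q [-1.06   1.087  0.199  1.988  1.244  1.076 -1.433] marg 0.482 jarz [0.01  0.007 1.   ] jarmid [534.5 169.  105.3] w 54.5 [-0.3 -0.8 -2.6]
[1.3, -1.4, 1.3] [-0.0, 0.1, 0.7] p [550. 152. 103.] q [-1.06  1.09  0.2   1.99  1.25  1.07 -1.45] dq0.01 e0.0
[-0.4, -35.7, 12.9] [-0.0, -0.0, 0.0] p [550. 152.  65.] q [-1.06  1.16  0.2   1.96  1.26  1.06 -1.5 ] dq0.07 e0.0
```

View pics/b_wrist.png

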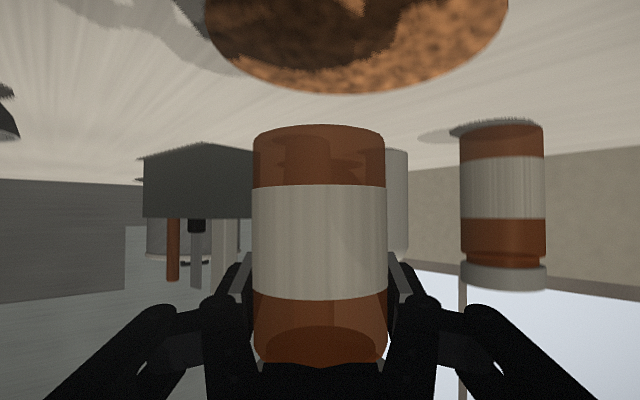

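View pics/b_side.png

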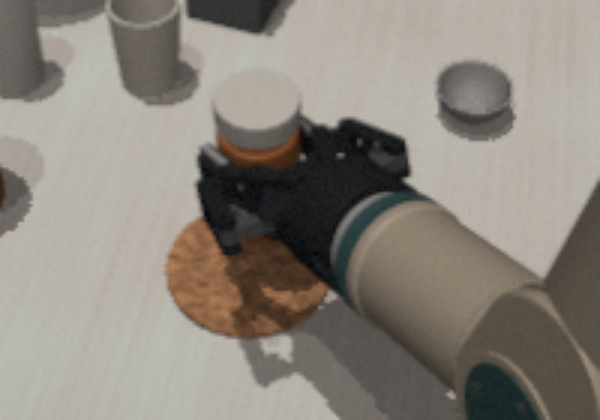

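Emit:
{"fn": "play_rows", "kwargs": {"targets": [{"slide": [1,-19,8],"turn": [0,0.1,0.6],"hand": 40},{"slide": [0,-12,5],"turn": [0,0,0],"hand": 40},{"slide": [0,-4,1],"turn": [0,0,0],"hand": 40},{"slide": [0,0,0],"turn": [0,0,0],"hand": 40}]}}

```text
clock: 13.45
eef_pos: [552.7, 153.1, 71.4]
tool_rot: [1.919, -0.018, 0.7]
force: [-0.5, 0.6, -3.8]
width: 54.8
```

```bash
python3 st.py
```

```text
13.45 [552.7 153.1  71.4] q [-1.057  1.152  0.198  1.961  1.259  1.059 -1.495] marg 0.509 jarz [-0.006 -0.006  1.   ] jarmid [538.5 170.2  71.9] w 54.8 [-0.5  0.6 -3.8]
```

Emit:
{"fn": "play_rows", "kwargs": {"targets": [{"slide": [0,-5,1.5],"turn": [0,0,-0.5],"hand": 40},{"slide": [0,0,0],"turn": [0,0,0],"hand": 40}]}}

```text
clock: 13.7
eef_pos: [552.3, 153.3, 65.2]
tool_rot: [1.92, -0.009, 0.703]
force: [0.1, -0.3, -4.2]
width: 54.7
```

```bash
python3 st.py
```

```text
13.7 [552.3 153.3  65.2] q [-1.056  1.164  0.196  1.957  1.26   1.058 -1.493] marg 0.513 jarz [ 0.001 -0.     1.   ] jarmid [538.  170.3  65.7] w 54.7 [ 0.1 -0.3 -4.2]
```

Emit:
{"fn": "play_rows", "kwargs": {"targets": [{"slide": [0,-1.5,0.5],"turn": [0,0,0],"hand": 40},{"slide": [0,-0.7,0.2],"turn": [0,0,0],"hand": 40},{"slide": [0,0,0],"turn": [0,0,0],"hand": 40}]}}

```text
clock: 14.08
eef_pos: [552.3, 153.2, 63.0]
tool_rot: [1.919, -0.009, 0.703]
force: [-0.1, 0.2, -4.6]
width: 54.7
```

```bash
python3 st.py
```

```text
14.075 [552.3 153.2  63. ] q [-1.056  1.168  0.196  1.955  1.261  1.057 -1.496] marg 0.515 jarz [ 0.001 -0.     1.   ] jarmid [538.  170.3  63.5] w 54.7 [-0.1  0.2 -4.6]
```

Emit:
{"fn": "play_rows", "kwargs": {"targets": [{"slide": [0,-0.7,0.3],"turn": [0,0,0],"hand": 40},{"slide": [0,0,0],"turn": [0,0,0],"hand": 40}]}}

```text
clock: 14.32
eef_pos: [552.5, 153.1, 63.0]
tool_rot: [1.918, -0.009, 0.703]
force: [-2.5, 0.9, 0.6]
width: 54.8
```

```bash
python3 st.py
```

```text
14.325 [552.5 153.1  63. ] q [-1.057  1.169  0.196  1.954  1.261  1.058 -1.497] marg 0.516 jarz [-0.     0.001  1.   ] jarmid [538.2 170.1  63.5] w 54.8 [-2.5  0.9  0.6]
```

Emit:
{"fn": "play_rows", "kwargs": {"targets": [{"slide": [0,0,0],"turn": [0,0,0],"hand": 60},{"slide": [0,0,0],"turn": [0,0,0],"hand": 85},{"slide": [0,0,0],"turn": [0,0,0],"hand": 85},{"slide": [0,0,0],"turn": [0,0,0],"hand": 85}]}}

```text
clock: 14.82
eef_pos: [552.4, 153.1, 62.4]
tool_rot: [1.919, -0.009, 0.703]
force: [0.6, 0.1, 0.7]
width: 85.0
```

```bash
python3 st.py;  python3 -c "
from h import *
im,d=get_image('wrist');cv2.imwrite('pics/r_wrist.png',im)"
```

```text
14.825 [552.4 153.1  62.4] q [-1.056  1.169  0.196  1.954  1.261  1.057 -1.497] marg 0.516 jarz [ 0.001 -0.     1.   ] jarmid [538.1 170.2  62.9] w 85.0 [0.6 0.1 0.7]
```

View pics/r_wrist.png

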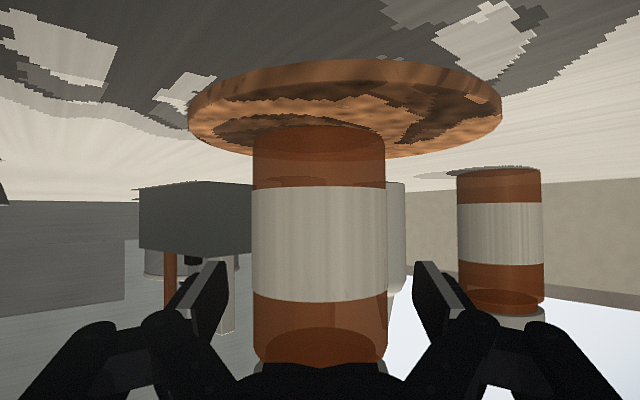

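Emit:
{"fn": "play_rows", "kwargs": {"targets": [{"slide": [0,0,-25],"turn": [0,0,0],"hand": 85},{"slide": [0,0,-45],"turn": [0,0,0],"hand": 85},{"slide": [0,0,-50],"turn": [0,0,0],"hand": 85},{"slide": [0,50,-30],"turn": [0,0,0],"hand": 85},{"slide": [0,50,-20],"turn": [0,0,0],"hand": 85}]}}

```text
clock: 15.5
eef_pos: [469.3, 249.5, 215.4]
tool_rot: [1.92, -0.008, 0.705]
force: [-0.1, 0.7, 0.3]
width: 85.0
```

```bash
python3 st.py; cat > p8.py <<'E'
from h import *
import sys,io,contextlib
q,p,R=now();np.set_printoptions(suppress=True)
TH=np.array([612.7,-106.5,0]);J=np.array([538,170.3,121.]);D=np.radians
def seq(psi,sg,mode):
    Gr=Rg(D(-10.8),D(90),sg);g=TH+[0,0,136]
    w=[]
    if mode==0: w.append((np.array([450,60,400.]),Gr))
    if mode==1: w+= [(np.array([470,150,400.]),Rg(D(-40),D(60),sg)),(np.array([500,0,400.]),Gr)]
    w+=[(g+[0,0,200],Gr),(g,Gr)]
    F=Rg(D(psi),D(45),sg);f=J-F[:,2]*(100+121)
    w2=[(g+[0,0,230],Gr),(np.array([480,0,420]),Rg(D(psi/2-5),D(70),sg)),(f+[0,0,80],F),(f,F)]
    return w,w2
if __name__=="__main__":
  for sg in(1,-1):
   for mode in(0,1):
    for psi in(-20,10,40):
      w,w2=seq(psi,sg,mode);qq,pp,RR=q,p,R;L=[]
      for ww in(w,w2):
        o,p2,R2=rows(pp,RR,ww);tr=[];qs=qq
        for sl,tu in o:
            pp=pp+RR@sl;RR=RR@Ro.from_rotvec(np.radians(tu)).as_matrix();qn,e,a=ik(qs,pp,RR,2e-2);tr.append((margin(qn).min(),e,np.abs(qn-qs).max()));qs=qn
        qq=qs;tr=np.array(tr);L.append((len(o),tr[:,0].min().round(2),tr[:,1].max().round(1),tr[:,2].max().round(2),qq.round(2)))
      print(sg,mode,psi,L)
E
python3 p8.py
```

```text
15.5 [469.3 249.5 215.4] q [-1.218  0.881  0.11   1.92   1.009  1.314 -1.222] marg 0.55 jarz [ 0.002 -0.     1.   ] jarmid [455.  266.5 215.9] w 85.0 [-0.1  0.7  0.3]
1 0 -20 [(17, np.float64(0.34), np.float64(0.0), np.float64(0.44), array([ 0.1 ,  0.7 ,  0.05,  1.69, -0.04,  0.75,  1.55])), (14, np.float64(0.12), np.float64(0.0), np.float64(0.4), array([-0.8 ,  0.35, -0.48,  2.35,  1.22,  1.04, -1.01]))]
1 0 10 [(17, np.float64(0.34), np.float64(0.0), np.float64(0.44), array([ 0.1 ,  0.7 ,  0.05,  1.69, -0.04,  0.75,  1.55])), (13, np.float64(0.0), np.float64(23.1), np.float64(0.48), array([ 0.37,  0.11, -1.16,  2.47,  1.32,  0.49, -0.22]))]
1 0 40 [(17, np.float64(0.34), np.float64(0.0), np.float64(0.44), array([ 0.1 ,  0.7 ,  0.05,  1.69, -0.04,  0.75,  1.55])), (14, np.float64(0.02), np.float64(42.1), np.float64(1.09), array([-1.33, -0.16,  1.26,  2.45, -0.64,  0.28,  2.78]))]
1 1 -20 [(17, np.float64(0.44), np.float64(0.0), np.float64(0.34), array([ 0.07,  0.7 ,  0.09,  1.69, -0.09,  0.75,  1.59])), (14, np.float64(0.12), np.float64(0.0), np.float64(0.4), array([-0.84,  0.34, -0
[... 1284 characters left out ...]
, np.float64(2.3), np.float64(0.31), array([-0.24,  0.79,  0.64,  1.7 , -0.6 ,  0.86, -1.1 ])), (14, np.float64(0.0), np.float64(73.4), np.float64(1.05), array([ 0.6 , -0.16, -1.24,  2.41,  0.45,  0.29, -2.85]))]
-1 1 10 [(30, np.float64(0.08), np.float64(2.3), np.float64(0.31), array([-0.24,  0.79,  0.64,  1.7 , -0.6 ,  0.86, -1.1 ])), (13, np.float64(0.02), np.float64(25.6), np.float64(0.69), array([ 0.57,  0.01, -1.16,  2.45,  0.93,  0.28, -2.81]))]
-1 1 40 [(30, np.float64(0.08), np.float64(2.3), np.float64(0.31), array([-0.24,  0.79,  0.64,  1.7 , -0.6 ,  0.86, -1.1 ])), (14, np.float64(0.03), np.float64(19.6), np.float64(2.41), array([ 1.18,  0.34, -1.17,  2.41, -0.96,  0.28,  0.16]))]
```

```bash
sed -i 's/for sg in(1,-1)/for sg in(1,)/; s/for mode in(0,1)/for mode in(1,)/; s/for psi in(-20,10,40)/for psi in(-45,-60,-75,-90,-110)/' p8.py; python3 p8.py
```

```text
1 1 -45 [(17, np.float64(0.44), np.float64(0.0), np.float64(0.34), array([ 0.07,  0.7 ,  0.09,  1.69, -0.09,  0.75,  1.59])), (14, np.float64(0.41), np.float64(0.0), np.float64(0.4), array([-1.02,  0.53, -0.14,  1.93,  0.86,  1.21, -0.91]))]
1 1 -60 [(17, np.float64(0.44), np.float64(0.0), np.float64(0.34), array([ 0.07,  0.7 ,  0.09,  1.69, -0.09,  0.75,  1.59])), (16, np.float64(0.43), np.float64(0.0), np.float64(0.34), array([-1.05,  0.65,  0.01,  1.67,  0.68,  1.35, -0.85]))]
1 1 -75 [(17, np.float64(0.44), np.float64(0.0), np.float64(0.34), array([ 0.07,  0.7 ,  0.09,  1.69, -0.09,  0.75,  1.59])), (16, np.float64(0.33), np.float64(0.0), np.float64(0.36), array([-1.02,  0.78,  0.13,  1.39,  0.51,  1.51, -0.82]))]
1 1 -90 [(17, np.float64(0.44), np.float64(0.0), np.float64(0.34), array([ 0.07,  0.7 ,  0.09,  1.69, -0.09,  0.75,  1.59])), (17, np.float64(0.14), np.float64(0.0), np.float64(0.31), array([-0.96,  0.91,  0.24,  1.1 ,  0.36,  1.71, -0.81]))]
1 1 -110 [(17, np.float64(0.44), np.float64(0.0), np.float64(0.34), array([ 0.07,  0.7 ,  0.09,  1.69, -0.09,  0.75,  1.59])), (18, np.float64(0.04), np.float64(10.6), np.float64(0.45), array([-0.92,  1.12,  0.7 ,  0.77, -0.06,  1.93, -0.73]))]
```

```bash
cat > p9.py <<'E'
from p8 import *
w,w2=seq(-55,1,1)
W=w+w2
import sys
idx=[int(a) for a in sys.argv[1:]]
for i in idx:
    o,p2,R2=rows(p,R,[W[i]]);print("way",i,W[i][0].round(1));q=simrows(q,o);p,R=p2,R2
E
python3 p9.py 0 1 2 | sed 's/ q \[.*\]//'; python3 -c "
from h import *
for n in ('scene','side'):
    im,d=get_image(n);np.save(n+'1.npy',d);cv2.imwrite('pics/%s1.png'%n,im)
    P=cloud(calibration(n),d).reshape(-1,3)
    m=(np.hypot(P[:,0]-538,P[:,1]-170)<45)&(P[:,2]>115)&(P[:,2]<127);q=P[m];print(n,len(q),np.median(q[:,2]) if len(q) else 0,cv2.minEnclosingCircle(q[:,:2].astype(np.float32)) if len(q) else 0)
    m=(np.hypot(P[:,0]-538,P[:,1]-170)<45)&(P[:,2]>15)&(P[:,2]<92);b=P[m]
    if len(b)>20:
        A=np.c_[2*b[:,:2],np.ones(len(b))];s=np.linalg.lstsq(A,(b[:,:2]**2).sum(1),rcond=None)[0];print(' body',s[:2],np.sqrt(s[2]+s[0]**2+s[1]**2))
"
```

```text
way 0 [470. 150. 400.]
[-13.0, 40.0, 2.0] [8.0, 1.4, -1.3] p [469. 229. 252.] dq0.17 e0.0
[-13.0, 40.0, -4.0] [8.0, 1.4, -1.3] p [470. 209. 289.] dq0.17 e0.0
[-14.0, 38.0, -10.0] [8.0, 1.5, -1.4] p [470. 189. 326.] dq0.22 e0.0
[-15.0, 36.0, -16.0] [8.0, 1.4, -1.3] p [470. 169. 363.] dq0.27 e0.0
[-14.6, 32.9, -20.7] [7.9, 1.5, -1.4] p [470. 150. 400.] dq0.31 e0.0
way 1 [500.   0. 400.]
[-19.0, 21.0, 12.0] [5.9, 1.5, -5.7] p [476. 120. 400.] dq0.32 e0.0
[-21.0, 20.0, 9.0] [5.9, 1.5, -5.7] p [483.  90. 400.] dq0.34 e0.0
[-24.0, 18.0, 7.0] [5.9, 1.5, -5.7] p [488.  60. 400.] dq0.32 e0.0
[-25.0, 16.0, 4.0] [5.8, 1.6, -5.7] p [494.  31. 400.] dq0.29 e0.0
[-27.5, 14.4, 2.5] [5.9, 1.5, -5.7] p [500.  -0. 400.] dq0.24 e0.0
way 2 [ 612.7 -106.5  336. ]
[-28.0, 44.0, 21.0] [-0.0, 0.0, 0.0] p [538. -36. 379.] dq0.08 e0.0
[-28.0, 43.0, 21.0] [-0.0, 0.0, 0.0] p [575. -71. 358.] dq0.08 e0.0
[-27.4, 43.7, 22.0] [-0.0, 0.0, 0.0] p [ 613. -106.  336.] dq0.09 e0.0
scene 372 120.31244497102975 ((536.986083984375, 169.66184997558594), 29.252120971679688)
 body [537.56244314 169.67529463] 27.358329466735103
side 474 123.2571970463373 ((538.9288330078125, 170.8083038330078), 29.30332374572754)
 body [538.02804648 170.86415263] 27.147923083849392
```

Emit:
{"fn": "play_rows", "kwargs": {"targets": [{"slide": [-13,40,2],"turn": [8,1.4,-1.3],"hand": 52},{"slide": [-13,40,-4],"turn": [8,1.4,-1.3],"hand": 52},{"slide": [-14,38,-10],"turn": [8,1.5,-1.4],"hand": 52},{"slide": [-15,36,-16],"turn": [7,1.4,-1.3],"hand": 52},{"slide": [-14,32,-20],"turn": [6,1.2,-1.2],"hand": 52}]}}

```text
clock: 16.23
eef_pos: [469.7, 148.1, 399.5]
tool_rot: [2.569, 0.001, 0.866]
force: [0.7, -0.8, -0.2]
width: 52.1
```

```bash
python3 st.py; python3 p9.py 1 2
```

```text
16.225 [469.7 148.1 399.5] q [-0.753  0.168 -0.009  1.935  0.66   1.077 -0.229] marg 0.535 jarz [ 0.468 -0.385  0.796] jarmid [456.5 159.5 413.4] w 52.1 [ 0.7 -0.8 -0.2]
way 1 [500.   0. 400.]
[-19.0, 20.0, 13.0] [6.4, 1.7, -5.8] p [476. 118. 399.] q [-0.63  0.13  0.02  1.93  0.52  1.    0.1 ] dq0.33 e0.0
[-21.0, 19.0, 10.0] [6.4, 1.7, -5.7] p [481.  89. 399.] q [-0.5   0.12  0.05  1.89  0.35  0.98  0.45] dq0.35 e0.0
[-23.0, 18.0, 7.0] [6.4, 1.7, -5.8] p [487.  59. 400.] q [-0.36  0.14  0.07  1.83  0.19  1.02  0.8 ] dq0.35 e0.0
[-25.0, 17.0, 5.0] [6.4, 1.7, -5.7] p [494.  29. 400.] q [-0.23  0.19  0.08  1.76  0.06  1.11  1.1 ] dq0.30 e0.0
[-26.4, 14.1, 1.9] [6.4, 1.8, -5.8] p [500.   0. 400.] q [-0.11  0.25  0.07  1.66 -0.02  1.23  1.35] dq0.25 e0.0
way 2 [ 612.7 -106.5  336. ]
[-28.0, 44.0, 21.0] [0.0, -0.0, 0.0] p [538. -36. 379.] q [-0.05  0.33  0.09  1.61 -0.03  1.2   1.43] dq0.08 e0.0
[-28.0, 43.0, 22.0] [0.0, -0.0, 0.0] p [575. -71. 357.] q [ 0.01  0.41  0.09  1.54 -0.04  1.19  1.5 ] dq0.08 e0.0
[-27.6, 43.5, 21.0] [0.0, -0.0, 0.0] p [ 613. -106.  336.] q [ 0.07  0.5   0.09  1.46 -0.05  1.19  1.55] dq0.09 e0.0
```

Emit:
{"fn": "play_rows", "kwargs": {"targets": [{"slide": [-15,15,9],"turn": [4.8,1.3,-4.3],"hand": 52},{"slide": [-15,15,8],"turn": [4.8,1.3,-4.3],"hand": 52},{"slide": [-16,14,6],"turn": [4.8,1.3,-4.3],"hand": 52},{"slide": [-17,13,5],"turn": [4.8,1.3,-4.3],"hand": 52},{"slide": [-20,13,4],"turn": [4.8,1.3,-4.3],"hand": 52}]}}

```text
clock: 16.85
eef_pos: [492.1, 37.0, 399.1]
tool_rot: [3.0, 0.028, 1.256]
force: [1.0, 0.3, 0.4]
width: 52.2
```

```bash
python3 st.py; python3 p9.py 2
```

```text
16.85 [492.1  37.  399.1] q [-0.271  0.173  0.088  1.779  0.088  1.081  1.035] marg 0.543 jarz [ 0.846 -0.252  0.47 ] jarmid [482.8  40.8 418.9] w 52.2 [1.  0.3 0.4]
way 2 [ 612.7 -106.5  336. ]
[-24.0, 37.0, 22.0] [2.0, 0.5, -1.8] p [522.   1. 383.] q [-0.17  0.25  0.1   1.72  0.04  1.08  1.19] dq0.16 e0.0
[-26.0, 37.0, 20.0] [2.0, 0.5, -1.8] p [552. -35. 368.] q [-0.08  0.32  0.1   1.65  0.    1.1   1.33] dq0.14 e0.0
[-27.0, 37.0, 19.0] [2.0, 0.6, -1.8] p [583. -71. 352.] q [ 0.    0.41  0.09  1.56 -0.03  1.14  1.45] dq0.12 e0.0
[-28.3, 36.6, 17.5] [2.0, 0.5, -1.7] p [ 613. -106.  336.] q [ 0.08  0.5   0.08  1.46 -0.04  1.19  1.55] dq0.11 e0.0
```

Emit:
{"fn": "play_rows", "kwargs": {"targets": [{"slide": [-24,37,22],"turn": [2,0.5,-1.8],"hand": 52},{"slide": [-26,37,20],"turn": [2,0.5,-1.8],"hand": 52},{"slide": [-27,37,19],"turn": [2,0.6,-1.8],"hand": 52},{"slide": [-28,37,17],"turn": [2,0.5,-1.7],"hand": 52},{"slide": [0,0,0],"turn": [0,0,0],"hand": 52}]}}

```text
clock: 17.48
eef_pos: [613.4, -110.5, 333.4]
tool_rot: [-3.139, 0.005, 1.373]
force: [-1.1, 0.5, -0.5]
width: 52.0
```

```bash
python3 st.py; python3 p9.py 2 3; python3 -c "
from h import *
q,p,R=now();c=calibration('wrist')
im,d=get_image('wrist');cv2.imwrite('pics/t_wrist.png',im)
P=cloud(c,d).reshape(-1,3);C=im.reshape(-1,3).astype(int)
m=(np.hypot(P[:,0]-613,P[:,1]+106)<30)&(P[:,2]>170)&(P[:,2]<190)
t=P[m];print(len(t),np.median(t,0),cv2.minAreaRect(t[:,:2].astype(np.float32)))"
```

```text
17.475 [ 613.4 -110.5  333.4] q [ 0.057  0.505  0.121  1.455 -0.058  1.189  1.558] marg 0.791 jarz [ 0.925 -0.174  0.338] jarmid [ 606.5 -108.9  354.4] w 52.0 [-1.1  0.5 -0.5]
way 2 [ 612.7 -106.5  336. ]
[3.8, -1.5, -2.7] [-0.1, 0.3, -0.5] p [ 613. -106.  336.] q [ 0.06  0.5   0.12  1.46 -0.06  1.19  1.56] dq0.01 e0.0
way 3 [ 612.7 -106.5  136. ]
[-0.0, 0.0, 50.0] [-0.0, -0.0, -0.0] p [ 613. -106.  286.] q [ 0.06  0.54  0.11  1.53 -0.07  1.08  1.57] dq0.11 e0.0
[-0.0, 0.0, 50.0] [-0.0, -0.0, -0.0] p [ 613. -106.  236.] q [ 0.06  0.58  0.1   1.6  -0.07  0.97  1.57] dq0.11 e0.0
[-0.0, 0.0, 50.0] [-0.0, -0.0, -0.0] p [ 613. -106.  186.] q [ 0.07  0.64  0.1   1.65 -0.08  0.86  1.58] dq0.11 e0.0
[-0.1, 0.2, 50.0] [-0.0, -0.0, -0.0] p [ 613. -106.  136.] q [ 0.07  0.7   0.09  1.69 -0.08  0.76  1.58] dq0.10 e0.0
677 [ 609.20284103 -106.43775712  180.17144689] ((610.91650390625, -106.26387023925781), (29.593914031982422, 20.755226135253906), 78.29158782958984)
```

View pics/t_wrist.png

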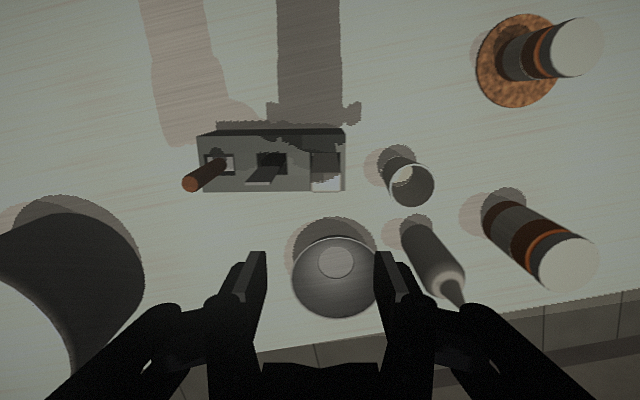

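Emit:
{"fn": "play_rows", "kwargs": {"targets": [{"slide": [4,-2,40],"turn": [0,0.3,-0.3],"hand": 52},{"slide": [0,0,50],"turn": [0,0,0],"hand": 52},{"slide": [0,0,30],"turn": [0,0,0],"hand": 52},{"slide": [0,0,15],"turn": [0,0,0],"hand": 52},{"slide": [0,0,0],"turn": [0,0,0],"hand": 52}]}}

```text
clock: 18.15
eef_pos: [612.3, -100.3, 202.3]
tool_rot: [3.139, -0.004, 1.386]
force: [0.5, 0.6, -0.8]
width: 52.1
```

```bash
cat > st2.py <<'E'
from h import *
s=log();q,p,R=now();T=np.array([612,-106.4,180]);print(s["clock"],p.round(1),s["tool_rot"].round(3),"q",q.round(2),"marg",margin(q).min().round(2),"tail in tool",(R.T@(T-p)).round(1),"w",round(s["width"],1),s["force"].round(1))
E
python3 st2.py;python3 -c "
from h import *
im,d=get_image('wrist');cv2.imwrite('pics/t2_wrist.png',im)"
```

```text
18.15 [ 612.3 -100.3  202.3] [ 3.139 -0.004  1.386] q [ 0.06  0.62  0.1   1.64 -0.08  0.89  1.57] marg 0.66 tail in tool [-6.1  0.7 22.3] w 52.1 [ 0.5  0.6 -0.8]
```

View pics/t2_wrist.png

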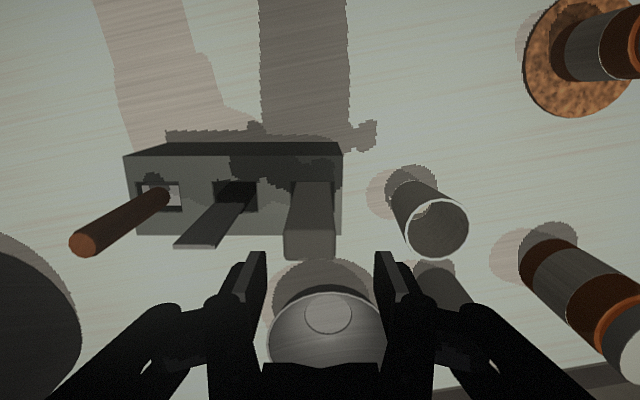

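Emit:
{"fn": "play_rows", "kwargs": {"targets": [{"slide": [-6,0.7,0],"turn": [0,0,0.2],"hand": 52},{"slide": [0,0,0],"turn": [0,0,0],"hand": 52}]}}

```text
clock: 18.45
eef_pos: [612.9, -108.4, 203.6]
tool_rot: [3.136, -0.003, 1.38]
force: [1.0, -0.0, 0.5]
width: 52.0
```

```bash
python3 st2.py
```

```text
18.45 [ 612.9 -108.4  203.6] [ 3.136e+00 -3.000e-03  1.380e+00] q [ 0.07  0.62  0.1   1.64 -0.08  0.89  1.58] marg 0.66 tail in tool [ 1.8 -1.4 23.6] w 52.0 [ 1.  -0.   0.5]
```

Emit:
{"fn": "play_rows", "kwargs": {"targets": [{"slide": [1.5,-1,0],"turn": [0,0,0],"hand": 52},{"slide": [0,0,0],"turn": [0,0,0],"hand": 52}]}}

```text
clock: 18.7
eef_pos: [611.7, -105.2, 202.5]
tool_rot: [3.138, -0.004, 1.382]
force: [0.4, -0.4, -0.2]
width: 52.0
```

```bash
python3 st2.py;python3 -c "
from h import *
im,d=get_image('wrist');cv2.imwrite('pics/t3_wrist.png',im[150:400,120:520])"
```

```text
18.7 [ 611.7 -105.2  202.5] [ 3.138 -0.004  1.382] q [ 0.07  0.62  0.1   1.64 -0.08  0.89  1.58] marg 0.66 tail in tool [-1.2  0.5 22.5] w 52.0 [ 0.4 -0.4 -0.2]
```

View pics/t3_wrist.png

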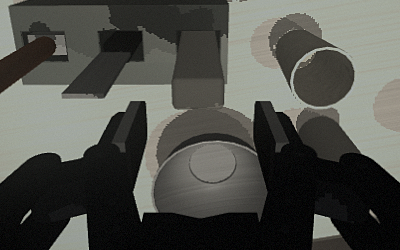

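Emit:
{"fn": "play_rows", "kwargs": {"targets": [{"slide": [-1,0.5,20],"turn": [0,0,0],"hand": 52},{"slide": [0,0,25],"turn": [0,0,0],"hand": 52},{"slide": [0,0,18],"turn": [0,0,0],"hand": 52},{"slide": [0,0,0],"turn": [0,0,0],"hand": 52}]}}

```text
clock: 19.25
eef_pos: [611.2, -106.2, 137.9]
tool_rot: [3.141, -0.004, 1.382]
force: [-0.3, -0.2, -0.1]
width: 52.4
```

```bash
python3 st2.py;python3 -c "
from h import *
im,d=get_image('scene');cv2.imwrite('pics/t4_s.png',cv2.resize(im[150:330,180:380],None,fx=3,fy=3))
im,d=get_image('wrist');cv2.imwrite('pics/t4_w.png',im)"
```

```text
19.25 [ 611.2 -106.2  137.9] [ 3.141 -0.004  1.382] q [ 0.08  0.7   0.09  1.69 -0.09  0.76  1.59] marg 0.53 tail in tool [  0.1   0.9 -42.1] w 52.4 [-0.3 -0.2 -0.1]
```

View pics/t4_s.png

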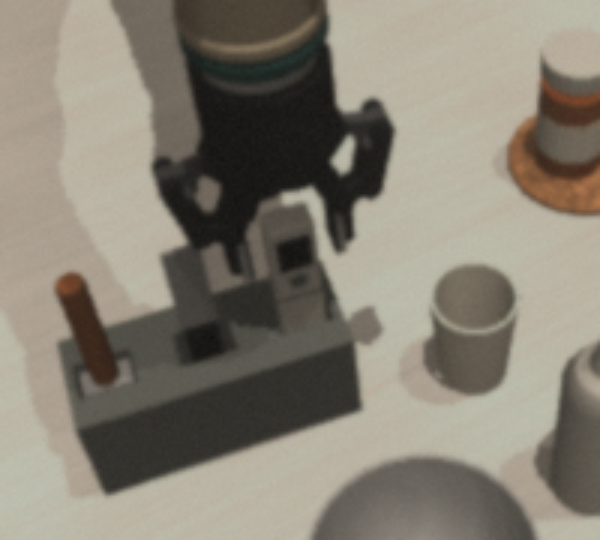

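View pics/t4_w.png

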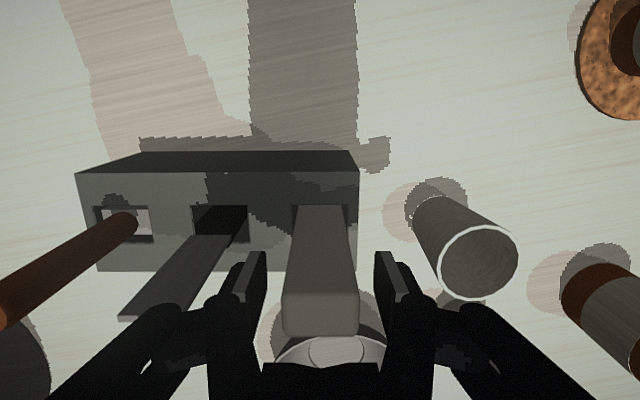

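Emit:
{"fn": "play_rows", "kwargs": {"targets": [{"slide": [0,1,0],"turn": [0,0,0],"hand": 30},{"slide": [0,0,0],"turn": [0,0,0],"hand": 15},{"slide": [0,0,0],"turn": [0,0,0],"hand": 15},{"slide": [0,0,0],"turn": [0,0,0],"hand": 15},{"slide": [0,0,0],"turn": [0,0,0],"hand": 15}]}}

```text
clock: 19.98
eef_pos: [614.2, -106.9, 140.4]
tool_rot: [3.136, -0.004, 1.381]
force: [0.8, 0.9, 6.0]
width: 29.4
```

```bash
python3 st2.py
```

```text
19.975 [ 614.2 -106.9  140.4] [ 3.136 -0.004  1.381] q [ 0.08  0.69  0.09  1.69 -0.09  0.76  1.59] marg 0.53 tail in tool [  0.2  -2.  -39.6] w 29.4 [0.8 0.9 6. ]
```

Emit:
{"fn": "play_rows", "kwargs": {"targets": [{"slide": [0,0,-10],"turn": [0,0,0],"hand": 15},{"slide": [0,0,-20],"turn": [0,0,0],"hand": 15},{"slide": [0,0,-30],"turn": [0,0,0],"hand": 15},{"slide": [0,0,-30],"turn": [0,0,0],"hand": 15}]}}

```text
clock: 20.48
eef_pos: [612.3, -106.7, 230.1]
tool_rot: [3.14, -0.004, 1.382]
force: [0.9, 0.4, -1.0]
width: 29.6
```

```bash
python3 st2.py;python3 -c "
from h import *
im,d=get_image('scene');cv2.imwrite('pics/t5_s.png',cv2.resize(im[150:330,180:380],None,fx=3,fy=3))"
```

```text
20.475 [ 612.3 -106.7  230.1] [ 3.14  -0.004  1.382] q [ 0.07  0.59  0.1   1.61 -0.07  0.95  1.58] marg 0.72 tail in tool [ 0.  -0.4 50.1] w 29.6 [ 0.9  0.4 -1. ]
```

View pics/t5_s.png

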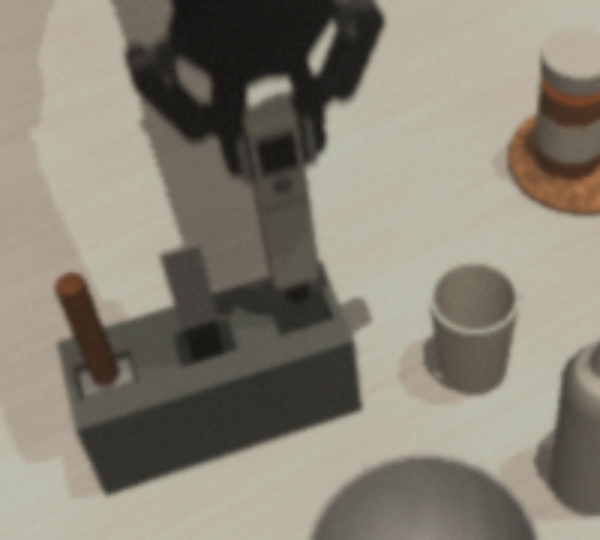

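```bash
sed -i 's/J=np.array(\[538,170.3,121.\])/J=np.array([537.8,170.2,121.])/; s/(100+121)/(100+125.5)/' p8.py; python3 p9.py 4 5 6 7
```

```text
way 4 [ 612.7 -106.5  366. ]
[0.0, -0.0, -44.0] [0.2, -0.1, -0.0] p [ 614. -107.  279.] q [ 0.06  0.54  0.11  1.54 -0.07  1.05  1.57] dq0.10 e0.0
[0.0, -1.0, -44.0] [0.2, -0.1, -0.0] p [ 613. -107.  323.] q [ 0.06  0.51  0.12  1.48 -0.06  1.16  1.56] dq0.10 e0.0
[0.6, -0.3, -43.5] [0.1, -0.0, -0.1] p [ 613. -107.  366.] q [ 0.06  0.48  0.12  1.41 -0.06  1.26  1.56] dq0.10 e0.0
way 5 [480   0 420]
[27.0, -50.0, -18.0] [-6.6, -1.3, 7.2] p [569. -71. 384.] q [-0.06  0.32  0.14  1.62 -0.    1.1   1.34] dq0.22 e0.0
[20.0, -51.0, -24.0] [-6.6, -1.3, 7.2] p [524. -35. 402.] q [-0.19  0.18  0.14  1.79  0.12  0.98  1.02] dq0.31 e0.0
[12.4, -49.0, -30.8] [-6.5, -1.2, 7.1] p [480.   0. 420.] q [-0.31  0.05  0.07  1.91  0.3   0.95  0.62] dq0.40 e0.0
way 6 [446.3 300.8 360.5]
[39.0, -33.0, -1.0] [-4.1, -2.0, 3.2] p [474.  50. 410.] q [-0.44  0.07  0.    1.94  0.45  0.97  0.28] dq0.34 e0.0
[37.0, -35.0, -5.0] [-4.1, -2.0, 3.2] p [469. 100. 400.] q [-0.57  0.12 -0.05  1.95  0.58  1.03 -0.03] dq0.31 e0.0
[35.0, -37.0, -9.0] [-4.1, -2.1, 3.2] p [463. 150. 389.] q [-0.71  0.2  -0.08  1.92  0.66  1.13 -0.29] dq0.26 e0.0
[33.0, -38.0, -13.0] [-4.1, -2.0, 3.2] p [457. 201. 379.] q [-0.83  0.29 -0.09  1.86  0.7   1.23 -0.5 ] dq0.20 e0.0
[30.0, -38.0, -17.0] [-4.2, -2.0, 3.2] p [452. 251. 370.] q [-0.94  0.4  -0.08  1.78  0.71  1.34 -0.65] dq0.15 e0.0
[27.1, -38.1, -21.0] [-4.1, -2.1, 3.1] p [446. 301. 360.] q [-1.03  0.51 -0.07  1.66  0.71  1.45 -0.75] dq0.11 e0.0
way 7 [446.3 300.8 280.5]
[0.0, -28.0, 28.0] [-0.0, 0.0, 0.0] p [446. 301. 321.] q [-1.03  0.55 -0.06  1.71  0.73  1.38 -0.81] dq0.07 e0.0
[0.0, -28.5, 28.6] [-0.0, 0.0, 0.0] p [446. 301. 280.] q [-1.03  0.6  -0.06  1.75  0.74  1.32 -0.87] dq0.07 e0.0
```

Lift, then transit at reduced rates.

Emit:
{"fn": "play_rows", "kwargs": {"targets": [{"slide": [0,0,-44],"turn": [0,0,0],"hand": 15},{"slide": [0,0,-44],"turn": [0,0,0],"hand": 15},{"slide": [0,0,-44],"turn": [0,0,0],"hand": 15},{"slide": [20,-37,-13],"turn": [-4.9,-1,5.4],"hand": 15},{"slide": [17,-37,-15],"turn": [-4.9,-1,5.4],"hand": 15}]}}

```text
clock: 21.15
eef_pos: [547.2, -53.2, 386.2]
tool_rot: [2.963, 0.013, 1.187]
force: [0.5, 1.9, -0.6]
width: 29.1
```

```bash
python3 p9.py 5 6
```

```text
way 5 [480   0 420]
[12.0, -37.0, -24.0] [-4.8, -1.0, 5.2] p [514. -27. 403.] q [-0.25  0.15  0.17  1.83  0.15  0.96  0.94] dq0.26 e0.0
[7.9, -36.6, -27.5] [-4.9, -1.0, 5.1] p [480.   0. 420.] q [-0.34  0.05  0.11  1.91  0.3   0.95  0.62] dq0.31 e0.0
way 6 [446.3 300.8 360.5]
[39.0, -33.0, -2.0] [-4.1, -2.0, 3.2] p [474.  50. 411.] q [-0.47  0.07  0.04  1.94  0.45  0.97  0.28] dq0.34 e0.0
[37.0, -35.0, -5.0] [-4.1, -2.0, 3.2] p [469. 100. 400.] q [-0.61  0.12 -0.01  1.95  0.57  1.03 -0.03] dq0.31 e0.0
[35.0, -37.0, -9.0] [-4.1, -2.1, 3.2] p [463. 150. 390.] q [-0.74  0.2  -0.04  1.92  0.65  1.12 -0.29] dq0.26 e0.0
[33.0, -38.0, -13.0] [-4.1, -2.0, 3.2] p [457. 201. 380.] q [-0.86  0.29 -0.05  1.86  0.69  1.22 -0.49] dq0.20 e0.0
[30.0, -38.0, -17.0] [-4.1, -2.0, 3.2] p [452. 251. 370.] q [-0.97  0.4  -0.04  1.78  0.7   1.33 -0.63] dq0.15 e0.0
[27.1, -38.3, -20.3] [-4.2, -2.1, 3.1] p [446. 301. 360.] q [-1.06  0.51 -0.03  1.66  0.7   1.44 -0.74] dq0.11 e0.0
```

Emit:
{"fn": "play_rows", "kwargs": {"targets": [{"slide": [9,-28,-18],"turn": [-3.6,-0.8,3.9],"hand": 15},{"slide": [7,-27,-19],"turn": [-3.6,-0.8,3.9],"hand": 15},{"slide": [12,-26,-12],"turn": [-3.2,-0.9,3],"hand": 15},{"slide": [27,-23,-1],"turn": [-2.9,-1.4,2.3],"hand": 15},{"slide": [27,-24,-2],"turn": [-2.9,-1.4,2.3],"hand": 15}]}}

```text
clock: 21.78
eef_pos: [472.0, 81.0, 399.0]
tool_rot: [2.677, 0.018, 0.903]
force: [0.4, -0.2, -0.8]
width: 29.1
```

```bash
python3 p9.py 6
```

```text
way 6 [446.3 300.8 360.5]
[39.0, -39.0, -10.0] [-4.5, -2.2, 3.6] p [465. 136. 390.] q [-0.75  0.18  0.02  1.94  0.62  1.08 -0.21] dq0.30 e0.0
[36.0, -40.0, -14.0] [-4.5, -2.3, 3.5] p [459. 190. 380.] q [-0.88  0.27  0.01  1.88  0.67  1.18 -0.43] dq0.23 e0.0
[34.0, -41.0, -19.0] [-4.6, -2.2, 3.6] p [453. 246. 371.] q [-1.    0.39  0.02  1.79  0.69  1.3  -0.6 ] dq0.17 e0.0
[29.7, -42.3, -22.7] [-4.5, -2.3, 3.5] p [446. 301. 360.] q [-1.09  0.51  0.03  1.66  0.68  1.42 -0.72] dq0.12 e0.0
```

Emit:
{"fn": "play_rows", "kwargs": {"targets": [{"slide": [28,-28,-7],"turn": [-3.3,-1.6,2.6],"hand": 15},{"slide": [32,-34,-11],"turn": [-3.9,-1.9,3.1],"hand": 15},{"slide": [34,-40,-17],"turn": [-4.5,-2.3,3.5],"hand": 15},{"slide": [25,-33,-16],"turn": [-3.5,-1.8,2.8],"hand": 15},{"slide": [18,-26,-14],"turn": [-2.8,-1.4,2.2],"hand": 15}]}}

```text
clock: 22.4
eef_pos: [446.9, 300.2, 358.0]
tool_rot: [2.359, 0.003, 0.613]
force: [0.6, 0.5, -1.1]
width: 29.4
```

```bash
python3 p9.py 6;python3 p9.py 7
```

```text
way 6 [446.3 300.8 360.5]
[-0.2, 1.1, -2.3] [-0.2, 0.0, 0.2] p [446. 301. 360.] q [-1.06  0.51 -0.02  1.66  0.7   1.44 -0.74] dq0.01 e0.0
way 7 [446.3 300.8 280.5]
[0.0, -28.0, 27.0] [-0.1, 0.0, 0.1] p [446. 301. 319.] q [-1.06  0.55 -0.02  1.71  0.71  1.37 -0.8 ] dq0.07 e0.0
[0.1, -27.3, 27.4] [-0.1, 0.0, 0.1] p [446. 301. 280.] q [-1.06  0.6  -0.02  1.75  0.73  1.3  -0.86] dq0.06 e0.0
```

Emit:
{"fn": "play_rows", "kwargs": {"targets": [{"slide": [0,-24,23],"turn": [-0.1,0,0.1],"hand": 15},{"slide": [0,-21,21],"turn": [-0.1,0,0.1],"hand": 15},{"slide": [0,-10,10],"turn": [0,0,0],"hand": 15},{"slide": [0,0,0],"turn": [0,0,0],"hand": 15}]}}

```text
clock: 22.9
eef_pos: [447.3, 298.0, 281.7]
tool_rot: [2.356, 0.002, 0.61]
force: [0.8, -0.2, -0.4]
width: 29.6
```

```bash
python3 p9.py 7; cat > meas.py <<'E'
from h import *
import sys
q,p,R=now();print("tilt",np.degrees(np.arcsin(-R[2,2])).round(1),"nose model",(p+R[:,2]*125.5).round(1))
J=np.array([537.8,170.2,121])
print("lid in tool",(R.T@(J-p)).round(1))
for n in('scene','side','wrist'):
    c=calibration(n);im,d=get_image(n);cv2.imwrite(f'pics/f{sys.argv[1]}_{n}.png',im);np.save(f'f_{n}.npy',d)
    print(n,proj(c,[p+R[:,2]*125.5,J,p-R[:,2]*40]).round(0).tolist())
    b=proj(c,[p+R[:,2]*80,J])[0]
    u,v=b.astype(int);u=min(max(u,150),490);v=min(max(v,100),300)
    cv2.imwrite(f'pics/f{sys.argv[1]}_{n}_c.png',cv2.resize(im[v-90:v+90,u-130:u+130],None,fx=3,fy=3,interpolation=cv2.INTER_CUBIC));print(" crop origin",u-130,v-90)
E
python3 meas.py 1
```

```text
way 7 [446.3 300.8 280.5]
[0.9, -2.9, -1.1] [0.0, 0.1, 0.0] p [446. 301. 280.] q [-1.06  0.6  -0.02  1.75  0.73  1.3  -0.86] dq0.00 e0.0
tilt 45.0 nose model [498.  225.1 193. ]
lid in tool [  1.3  -3.  224.4]
scene [[384.0, 124.0], [373.0, 167.0], [405.0, 51.0]]
 crop origin 259 13
side [[339.0, 246.0], [324.0, 249.0], [375.0, 241.0]]
 crop origin 217 154
wrist [[320.0, 192.0], [321.0, 165.0], [320.0, 311.0]]
 crop origin 189 118
```

View pics/f1_scene_c.png

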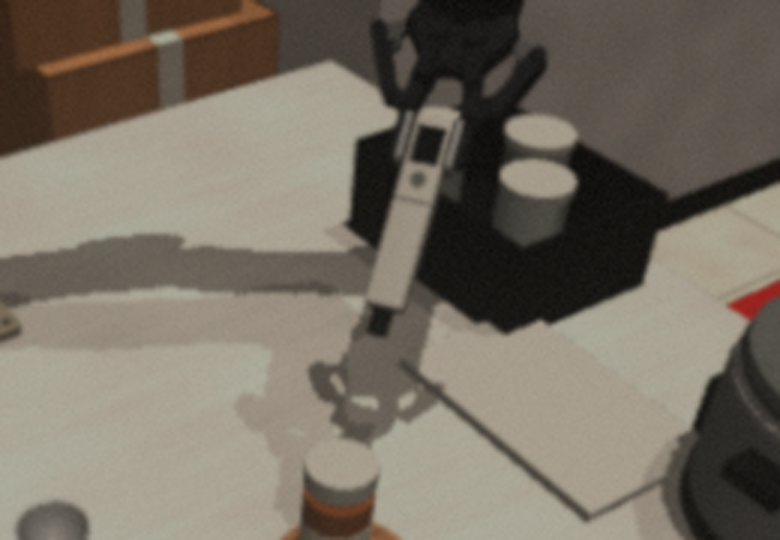

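View pics/f1_side_c.png

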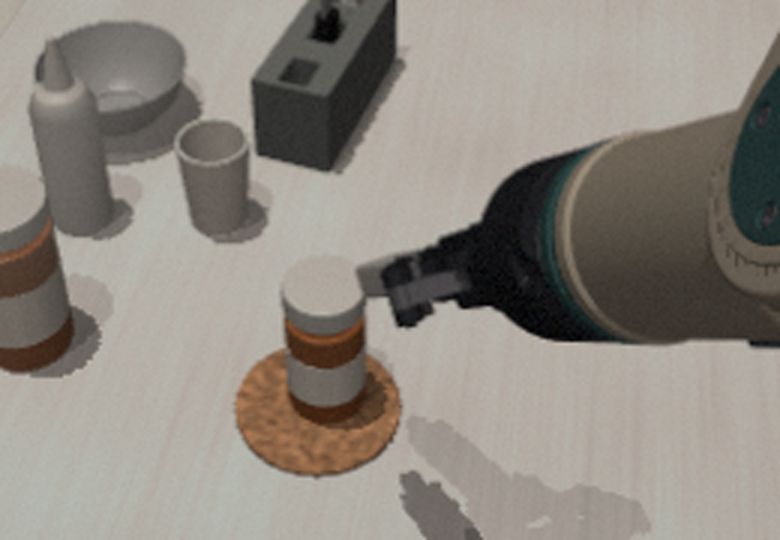

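View pics/f1_wrist.png

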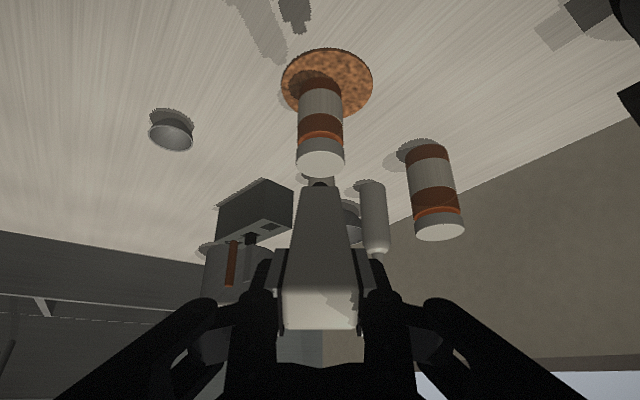

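Emit:
{"fn": "play_rows", "kwargs": {"targets": [{"slide": [1,-2.5,-1],"turn": [0,0,0],"hand": 15},{"slide": [0,0,0],"turn": [0,0,0],"hand": 15},{"slide": [0,0,0],"turn": [0,0,0],"hand": 15},{"slide": [0,0,0],"turn": [0,0,0],"hand": 15},{"slide": [0,0,0],"turn": [0,0,0],"hand": 15}]}}

```text
clock: 23.68
eef_pos: [446.8, 300.9, 281.0]
tool_rot: [2.356, 0.0, 0.61]
force: [0.5, 0.8, -0.3]
width: 29.4
```

```bash
python3 meas.py 2; python3 st2.py; python3 - <<'E'
from h import *
for n in('scene','side'):
    c=calibration(n);d=np.load(f'f_{n}.npy');P=cloud(c,d).reshape(-1,3)
    m=(np.hypot(P[:,0]-538,P[:,1]-170)<45)&(P[:,2]>112)&(P[:,2]<128)
    q=P[m];print(n,len(q),np.median(q[:,2]),cv2.minEnclosingCircle(q[:,:2].astype(np.float32)))
    if n=='scene':
        s=read_state();p=np.array(s["eef_pos"]);R=rt(s["tool_rot"]);L=(P-p)@R
        k=(abs(L[:,0])<14)&(L[:,1]>0)&(L[:,1]<18)&(L[:,2]>10)&(L[:,2]<104)
        a=np.polyfit(L[k,2],L[k,1],1);print("display face: n",k.sum(),"slope deg",np.degrees(np.arctan(a[0])),"off",a[1])
        k=(np.hypot(L[:,0],L[:,1])<14)&(L[:,2]>90)&(L[:,2]<150);print("z extent",np.percentile(L[k,2],[98,99.5]))
E
```

```text
tilt 45.0 nose model [497.6 228.1 192.2]
lid in tool [-2.000e-01 -5.000e-01  2.257e+02]
scene [[385.0, 123.0], [373.0, 167.0], [406.0, 51.0]]
 crop origin 260 13
side [[339.0, 247.0], [324.0, 249.0], [375.0, 243.0]]
 crop origin 217 156
wrist [[321.0, 193.0], [320.0, 168.0], [322.0, 315.0]]
 crop origin 190 120
23.825 [446.8 300.9 280.9] [2.356 0.    0.61 ] q [-1.06  0.6  -0.02  1.75  0.72  1.3  -0.86] marg 0.68 tail in tool [-97.9 231.7 374.3] w 29.3 [ 0.1 -0.7 -0.7]
scene 393 120.29271020313395 ((537.7724609375, 169.8017120361328), 29.7032470703125)
display face: n 541 slope deg -0.19584280542256038 off 6.860745462526427
z extent [126.87639305 127.14105477]
side 536 123.03832660466881 ((537.6951904296875, 170.8507080078125), 29.535175323486328)
```

View pics/f2_scene.png

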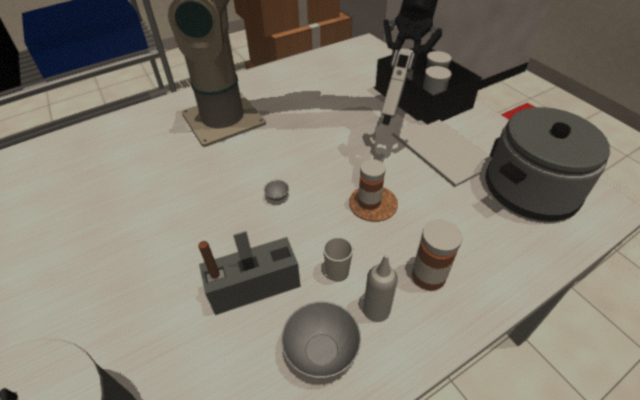

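```bash
python3 -c "
from cell import *
print(abs(read_state()['qd']).max());print(finish_job())"
```

```text
0.0014975729076222742
the job is handed in; nothing more can be done
None
```

The job is done and handed in at 23.8 s of the 72 s allowed. The arm was still, with joint speeds below 0.002 rad/s.

- **Jar:** I gripped it from the side, lifted it, and turned it upside down (its axis straight down to within 1°). I held it there for about 1.5 s and set it back down until the force reading showed the mat carrying it. The last images show it upright on the mat at (538, 170) mm, with its lid about 121 mm above the table. That is about 2 mm from where it started.
- **Thermometer:** I drew it straight up out of its well and am holding it at a measured 45.0° slant with the display on the upper side. The nose is about 99–100 mm from the lid centre, and the tool axis passes within 1 mm of it.
- **Everything else:** In the final scene picture the brush, spatula, cup, dish, bowl, bottle and spare jar look as they did at the start. I did not re-measure them.

**What disagreed or came close:**
- The depth image puts the thermometer about 3 mm off the grip's centre line, so its true aim may miss the lid centre by about 3 mm. I left that as it was.
- The scene and side cameras give the lid height about 3 mm apart (120 and 123 mm).
- While the jar was being turned, joint 6 came within 0.02 rad of its limit.

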